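# Fetch a fitting from the covered parts carousel

### The job

Turn the round parts carousel until the compartment that holds the tube fitting stands in the middle of the opening in its clear cover. Then take the fitting out through the opening and stand it upright, on its hexagonal end, inside the shallow open glass dish and let go. Leave the carousel's other contents in it, and do not shift or knock over the dish or anything else on the bench.

Things in the scene. Friction and masses are not known exactly. Their poses are not given: they have to be found in the camera images.
- stand: fixed part of the carousel: foot disc (210 mm across, 6 mm high), spindle, and a fixed round clear cover (232 mm across, z 68 to 72 mm, nut on top to 81 mm). A sector of 80 degrees is missing from the cover, from 20 mm off the axis outwards, edged by aluminium bars: the opening. Origin: on the axis of rotation at bench level; -x points to the middle of the opening, within 15 degrees of the robot's -x
- opening (a point): point fixed on the stand, under the middle of the cover's opening: 80 mm from the axis, at the height of the tray floor (z 15 mm). The bay is right when bay lies here
- bay (a point): point on the carousel: centre of the floor of the compartment that holds the fitting, 80 mm from the axis, z 15 mm; it turns with the carousel. Its x axis points radially outwards
- carousel (a joint): angle of the revolving grey tray since the start (0), growing counter-clockwise seen from above; no stops, friction about 0.1 N m (1 N at a pin), stays where left. Tray 252 mm across; floor z 15 mm; hub 52 mm across, top z 52 mm; 3 mm rim and six 3 mm radial dividers, tops z 46 mm; six equal 60-degree compartments, 26 to 123 mm from the axis
- pin (a point): top of one of the six upright steel push pins (10 mm diameter, 148 mm from the axis, top z 85 mm) that stand outside the rim and the cover, one in line with each divider, every 60 degrees; this one is 30 degrees counter-clockwise of bay. Push any pin sideways to turn the tray; outside the cover nothing but the pins rises above z 50 mm
- fitting: the tube fitting to be fetched: a brass compression fitting of 21x20x36 mm, a hexagonal nut at its foot (11 mm high), a waist, a wider collar and a thin stub on top, about 50 g; stands upright somewhere near the middle of its compartment. Origin: centre of its underside; z up along it
- dish: the shallow open round glass dish, 60 mm across, 14 mm high, floor 2 mm thick, inner diameter about 55 mm, loose, 30 g, on the bench to the left or right of the carousel. Origin: centre of its underside
- adaptor: other content of the carousel: ivory plug adaptor block 40x46x44 mm. Origin: centre of underside (so for all below)
- tape: other content of the carousel: roll of tape, 58 mm across, 19 mm high
- end_cap: other content of the carousel: flat steel end cap, 32 mm across, 15 mm high
- bushing: other content of the carousel: stepped steel bushing, 34 mm across the flange, 28 mm high
- wash_bottle: bystander: plastic wash bottle with a spout, 172 mm high, 73x98 mm wide, stands close beside the carousel on one side, towards the back; tall enough to be hit by a gripper. (Also tall and fixed: the computer monitor at the right, near where the arm starts, about x over 0.57 m and y under -0.35 m)
- lamp_box: bystander: small upright carton 60x66x85 mm beside the carousel on the other side
- beaker: bystander: glass beaker 53 mm across, 70 mm high, on the side of the carousel away from the dish
- jar: bystander: screw-top jar 50 mm across, 72 mm high, to the far left of the carousel
- vial_a: bystander: sample vial 27 mm across, 66 mm high, in front of the carousel, to its left
- vial_b: bystander: sample vial like vial_a, in front of the carousel, to its right

How it is judged:
By the outcome, as a careful person would: the job done as asked, in the order asked, and still so for the second after the job is handed in, with the robot touching nothing.
It also fails if it takes over 66 s, if anything falls off the work surface, if the arm or the gripper's body presses on something with over 40 N, if the wrist force passes 120 N, or if a joint passes its speed limit or range.

### The arm

A 7-joint arm with a two-finger parallel gripper is mounted at the origin on a cart in front of the work surface, level with it; the furniture and walls round the work are solid. World frame = base frame: x ahead of the robot, y to its left, z up, the work surface at z = 0. Lengths are in m, angles in rad, forces in N, time in s.
With the tool pointing down it reaches from about 0.425 to 0.825 m from the base axis. Payload 3.6 kg.
Tool frame: the origin (TCP) lies at the very end of the fingers, on their centre line; the grasp point (between the pads) lies 19 mm behind it; z points along the fingers, y is the line along which they close (so a half turn about z gives the same grasp; the last joint's range is limited). The gripper opens to 93 mm and grips with 3 to 60 N. Pads are 15 mm wide; open, the fingers measure 128 mm over their backs; the gripper's body (75 mm by 188 mm) begins 65 mm behind the grasp point.
Start: joints at [1.321, 0.615, -0.013, 1.423, 0.008, 1.103, -0.04], TCP at [0.144, -0.634, 0.184] pointing down, gripper open.
Joint ranges: [-3.12, 3.12], [-0.3, 2.06], [-1.34, 1.32], [0.26, 2.42], [-1.36, 4.5], [0.01, 1.98], [-2.84, 2.84]. Speed limits (rad/s): [2.79, 2.79, 3.14, 3.14, 3.14, 3.14, 3.14].

### API

Orientations are given as a unit quaternion [x, y, z, w].
In Python, from bench import get_obs, camera, finish_job gives the robot as it stands.
- The arm moves only by the shell command python3 -m crank 'ROWS' [FORCE]. ROWS is JSON, a list of rows, each an object with "slide": the shift along the tool's x, y, z in cm, a list of three; "angular": the turn, a rotation vector about the tool's x, y, z in degrees, a list of three; "grip": the opening in per cent of the stroke, from 0 (shut) to 100 (fully open). In form: [{"slide": [tx, ty, tz], "angular": [ax, ay, az], "grip": grip}, ...]. A call has exactly 10 rows; each row is the pose to reach, as a shift and turn from the pose commanded when the call began, along the tool's axes at that moment; what a row does not reach only later rows make up. A row lasts 1/10 s, in which the tool goes at most 50 mm and 8.59 degrees, less where a joint would pass 70% of its speed; a pose out of reach is approached as far as the arm can. A call with a gripper value outside its range is refused whole. The fingers move at their own pace and stop on an object; FORCE is the grip in N (left out, the last holds). Time passes only in rows, so rows that repeat a pose let the fingers close, or fill a call up. It gives the time, the measured TCP pose, the force, the opening and the grip force at its end, in the units of the state.
- get_obs(): the state, without advancing time (a new reading comes with each control period).
- camera(name): name is "side" or "top" or "wrist"; returns a dict with "img" (384x512x3 uint8, red, green, blue), "depth" (384x512 float32, m along the optical axis (not along the pixel's ray), 0 where there is no reading), "camera_matrix" (3x3 intrinsics, pixels), "k1" (the pictures are not rectified: a ray, as slopes to the right and down, at radius r is drawn at 1 + k1 r^2 times it, then the intrinsics apply), "pose" (4x4, takes a point from camera to world coordinates); the wrist camera has in their place "T_tool_cam" (4x4, takes a point from camera to tool coordinates, whose origin is the TCP and whose axes are the flange's). Camera axes: x right, y down, z forward; pixel columns grow to the right and rows downward; lengths in m; the calibration is good to about 2 mm. A picture is of the moment at which its call begins: read the wrist's pose just before it.
- finish_job(): hands the job in; it is judged then, once.
The state is a dict: "clock": time; "joint_pos": joint angles; "qvel": joint speeds; "joint_torque": joint torques, N m; "position": TCP position; "ee_rot": TCP orientation; "contact_force": force on the tool from outside, world axes, zero at the start; "torque": the same for the moment, N m; "width": opening from 0.0 (shut) to 1.0 (fully open); "grip_force": force on a finger pad.
Only numpy, scipy, OpenCV 4.12 (cv2) and the standard library are available. Lean on these libraries where they do the work, as an engineer would, in place of code of your own. Each camera call takes 0.05 s, during which the arm holds its last target. There are 200 camera calls.

## Working session

There is one attempt and no reset: what is moved stays moved. The work goes in short steps, Python scripts to look and compute and a shell command to move; the robot and the scene stay as the last step left them, time stands still between calls to the robot, and variables do not carry over. Pictures are saved under pics/ and viewed, at most 10 in all, crops included, and the job is handed in when it is done.

```bash
ls; mkdir -p pics; cat > h.py <<'E'
import numpy as np, cv2
from bench import get_obs, camera
from scipy.spatial.transform import Rotation as R
def tool():
    o=get_obs(); T=np.eye(4); T[:3,:3]=R.from_quat(o["ee_rot"]).as_matrix(); T[:3,3]=o["position"]; return T
def shot(n):
    T=tool(); c=camera(n); c["P"]=c["pose"] if n!="wrist" else T@c["T_tool_cam"]; return c
def ray(c,u,v):
    K=np.array(c["camera_matrix"]); d=np.array([(u-K[0,2])/K[0,0],(v-K[1,2])/K[1,1]]); s=d.copy()
    for _ in range(20): s=d/(1+c["k1"]*(s@s))
    return np.r_[s,1]
def at_depth(c,u,v):
    z=c["depth"][int(round(v)),int(round(u))]; return (c["P"]@np.r_[ray(c,u,v)*z,1])[:3]
def at_z(c,u,v,z):
    P=np.array(c["P"]); d=P[:3,:3]@ray(c,u,v); return P[:3,3]+d*(z-P[2,3])/d[2]
def cloud(c):
    K=np.array(c["camera_matrix"]); h,w=c["depth"].shape; u,v=np.meshgrid(np.arange(w),np.arange(h))
    d=np.stack([(u-K[0,2])/K[0,0],(v-K[1,2])/K[1,1]],-1); s=d.copy()
    for _ in range(20): s=d/(1+c["k1"]*(s**2).sum(-1,keepdims=True))
    p=np.concatenate([s,np.ones((h,w,1))],-1)*c["depth"][...,None]; P=np.array(c["P"]); return p@P[:3,:3].T+P[:3,3]
def tri(c1,p1,c2,p2):
    A=[];b=[]
    for c,p in((c1,p1),(c2,p2)):
        P=np.array(c["P"]); d=P[:3,:3]@ray(c,*p); d/=np.linalg.norm(d); M=np.eye(3)-np.outer(d,d); A.append(M); b.append(M@P[:3,3])
    return np.linalg.lstsq(np.vstack(A),np.hstack(b),rcond=None)[0]
def save(c,n,crop=None,s=1.5):
    im=c["img"][...,::-1]
    if crop: x0,y0,x1,y1=crop; im=im[y0:y1,x0:x1]
    cv2.imwrite("pics/"+n,cv2.resize(im,None,fx=s,fy=s,interpolation=cv2.INTER_CUBIC))
E
python3 - <<'E'
from h import *
import pickle
for n in("top","side"):
    c=shot(n); save(c,n+"0.png"); pickle.dump(c,open(n+"0.pkl","wb")); print(n,np.round(c["P"],3).tolist(),c["camera_matrix"],c["k1"])
print(get_obs())
E
```

```text
pics
top [[-0.015, -0.996, 0.086, 0.454], [-1.0, 0.015, -0.003, 0.083], [0.002, -0.086, -0.996, 1.234], [0.0, 0.0, 0.0, 1.0]] [[371.2342514    0.         252.49384104]
 [  0.         371.2342514  192.60221323]
 [  0.           0.           1.        ]] 0.0015014181381128359
side [[0.971, -0.147, 0.188, 0.305], [-0.239, -0.596, 0.767, -0.956], [-0.001, -0.79, -0.614, 0.9], [0.0, 0.0, 0.0, 1.0]] [[461.06508752   0.         249.400615  ]
 [  0.         461.06508752 199.80307698]
 [  0.           0.           1.        ]] -0.09598635553521216
{'clock': 0.1, 'joint_pos': array([ 1.32149432,  0.6158121 , -0.01260607,  1.42468136,  0.00809375,
        1.10338629, -0.04040315]), 'qvel': array([ 8.53150556e-04, -2.19873269e-03, -6.07888385e-05, -1.65608441e-03,
        1.46913294e-03,  4.34353479e-04, -5.09803401e-04]), 'joint_torque': array([ 1.12135273e-03, -4.60043049e+01,  2.10173540e-01, -1.66244209e+01,
       -6.11402560e-02,  1.68744946e-02,  1.00899970e-04]), 'position': array([ 0.14346529, -0.63318942,  0.18252285]), 'ee_rot': array([ 9.93797890e-01,  1.11195782e-01, -1.37476822e-04, -1.11006790e-03]), 'contact_force': array([ 0.41677868, -0.04623262, -0.43364092]), 'torque': array([-0.00234892, -0.03365403,  0.0198398 ]), 'grip_force': 0.0, 'width': 1.003351174509374}
```

View pics/top0.png

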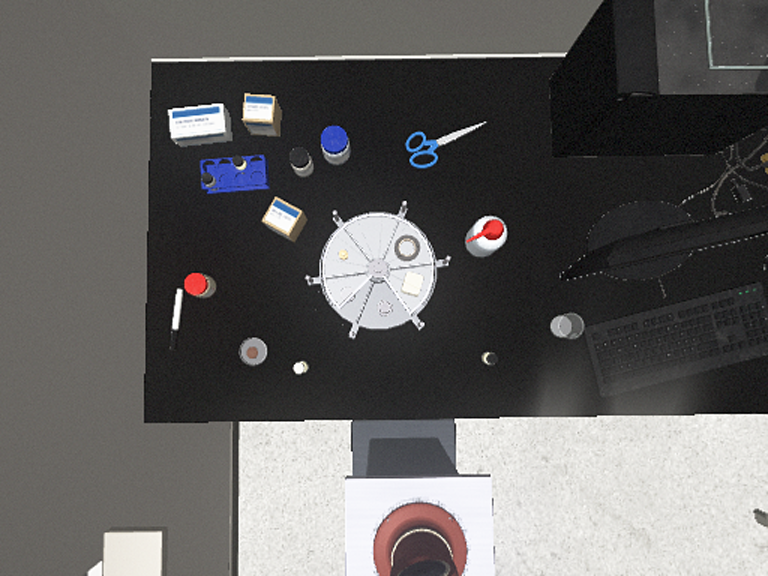

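View pics/side0.png

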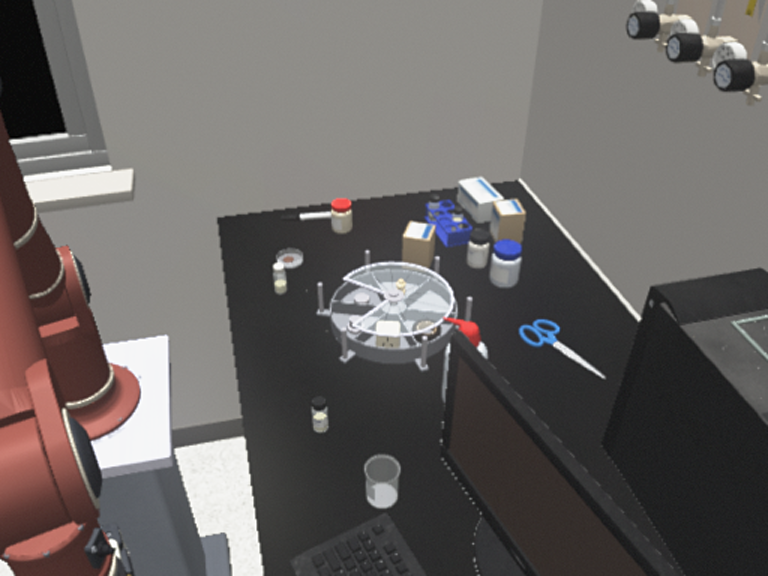

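The top view shows the carousel axis at about (251,179) px (unscaled), the brass fitting at (229,169), the dish at (169,234) and the opening facing down towards the robot. The side view shows the bar-edged cover, the fitting at (267,190) and the dish at (193,172).

```bash
python3 - <<'E'
from h import *
import pickle
t=pickle.load(open("top0.pkl","rb")); s=pickle.load(open("side0.pkl","rb"))
def p(n,v): print(n,np.round(v,4).tolist())
# pins from cloud
for n,c in(("top",t),("side",s)):
    C=cloud(c); m=(C[...,2]>.077)&(C[...,2]<.095)&(np.hypot(C[...,0]-.5,C[...,1]-.08)<.22)
    k,l,st,ce=cv2.connectedComponentsWithStats(m.astype(np.uint8))
    print(n)
    for i in range(1,k):
        p(ce[i].round(1).tolist()+[int(st[i,4])],C[l==i].mean(0))
for nm,a in(("axis",(251.5,179)),("fit",(228.7,169.3)),("dish",(169,234)),("tape",(271,165)),("adap",(275,189)),("vial_a",(200,245)),("vial_b",(326,239)),("bottle",(327,155))):
    p(nm+" dep",at_depth(t,*a)); 
p("fit tri",tri(t,(228.7,169.3),s,(267.5,188)))
p("dish tri",tri(t,(169,234),s,(193,172)))
p("nut z.081",at_z(t,251.5,179,.075)); p("fit z.051",at_z(t,228.7,169.3,.05)); p("dish",at_z(t,169,234,.007)); 
cv2.imwrite("pics/t1.png",cv2.resize(t["img"][130:260,155:310,::-1],None,fx=5,fy=4.6,interpolation=cv2.INTER_CUBIC)[:600,:800])
E
```

```text
top
[235.0, 146.0, 1] [0.7019, 0.132, 0.0796]
[262.0, 147.0, 1] [0.698, 0.0468, 0.0771]
[249.0, 149.0, 1] [0.6922, 0.088, 0.077]
[231.0, 150.0, 1] [0.6897, 0.1448, 0.078]
[243.0, 150.0, 1] [0.6892, 0.107, 0.0775]
[266.0, 150.0, 1] [0.6881, 0.0344, 0.0777]
[234.0, 152.0, 1] [0.6832, 0.1355, 0.0778]
[261.0, 152.0, 1] [0.6819, 0.0503, 0.0777]
[234.0, 156.0, 1] [0.6704, 0.1356, 0.0779]
[269.0, 157.0, 1] [0.6657, 0.0253, 0.0771]
[234.0, 159.0, 1] [0.6609, 0.1357, 0.0776]
[260.0, 159.0, 1] [0.6597, 0.0538, 0.0771]
[271.0, 158.0, 1] [0.6623, 0.0191, 0.0776]
[273.5, 159.5, 2] [0.6575, 0.0113, 0.0774]
[240.0, 161.0, 1] [0.6543, 0.1169, 0.077]
[251.0, 161.0, 1] [0.6538, 0.0822, 0.0772]
[277.0, 160.0, 1] [0.6557, 0.0003, 0.0775]
[231.0, 163.0, 1] [0.6482, 0.1453, 0.0777]
[241.0, 163.0, 1] [0.6479, 0.1138, 0.0771]
[249.0, 163.0, 1] [0.6475, 0.0886, 0.0772]
[280.0, 164.0, 1] [0.6428, -0.0089, 0.0775]
[251.0, 166.0, 1] [0.6376, 0.0825, 0.0787]
[216.0, 169.0, 1] [0.6298, 0.1926, 0.078]
[267.0, 168.0, 1] [0.6306, 0.0323, 0.0779]
[259.0, 171.0, 1] [0.6216, 0.0576, 0.077]
[283.5, 170.5, 2] [0.622, -0.
[... 3104 characters left out ...]
 213.0, 1] [0.6207, -0.0068, 0.0787]
[283.0, 215.0, 1] [0.6317, -0.0187, 0.0788]
[282.0, 217.0, 1] [0.6267, -0.0255, 0.0781]
[229.0, 220.2, 16] [0.4802, -0.0091, 0.0829]
[283.0, 219.0, 1] [0.6269, -0.0344, 0.0781]
[282.8, 225.7, 15] [0.6161, -0.0667, 0.0833]
axis dep [0.5967, 0.0815, 0.0764]
fit dep [0.6288, 0.1529, 0.0744]
dish dep [0.4275, 0.3545, 0.0094]
tape dep [0.6413, 0.0191, 0.0697]
adap dep [0.5642, 0.0083, 0.0752]
vial_a dep [0.3929, 0.2458, 0.0617]
vial_b dep [0.4059, -0.1479, 0.0687]
bottle dep [0.6529, -0.1395, 0.1656]
fit tri [0.6343, 0.1543, 0.0477]
dish tri [0.4279, 0.3545, 0.0093]
nut z.081 [0.5969, 0.0815, 0.075]
fit z.051 [0.6325, 0.1544, 0.05]
dish [0.4275, 0.3551, 0.007]
```

View pics/t1.png

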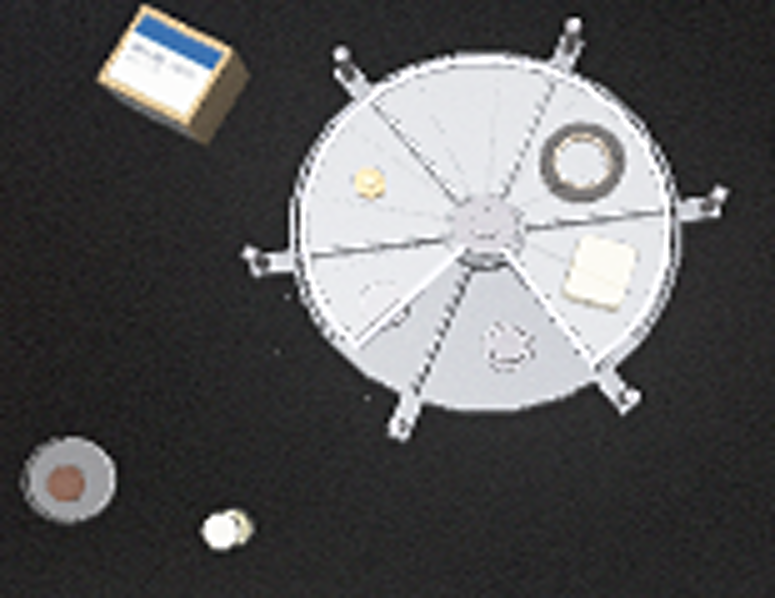

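The crop shows the fitting in the left-rear compartment (crop (370,183)), pins on each divider, opening bars at (350,340) and (600,360), and a brown disc-like thing in the dish at (65,483). Axis ≈ (0.598, 0.0805), bay ≈ 67°, opening ≈ 176–180°. I'll push the pin at 97° and take a near look on the way.

```bash
cat >> h.py <<'E'
def to(x,y,z,yaw,T=None):
    "slide cm, angular deg to tool-down pose with tool x at world yaw deg"
    T=tool() if T is None else T
    a=np.deg2rad(yaw); G=np.array([[np.cos(a),np.sin(a),0],[np.sin(a),-np.cos(a),0],[0,0,-1]])
    print("slide",(T[:3,:3].T@(np.array([x,y,z])-T[:3,3])*100).round(2).tolist(),"ang",np.rad2deg(R.from_matrix(T[:3,:3].T@G).as_rotvec()).round(1).tolist())
E
python3 - <<'E'
from h import *
to(.40,-.25,.25,60); to(.47,.1,.27,97)
print(np.round(camera("wrist")["T_tool_cam"],3).tolist())
E
```

```text
slide [33.49, -31.72, -6.68] ang [-0.1, -0.1, -47.2]
slide [48.05, -64.31, -8.61] ang [-0.1, -0.1, -84.2]
[[0.001, -0.961, -0.278, 0.078], [1.0, 0.001, 0.0, -0.0], [-0.0, -0.278, 0.961, -0.201], [0.0, 0.0, 0.0, 1.0]]
```

```bash
python3 -m crank '[{"slide":[3.4,-3.2,-0.7],"angular":[0,0,-5],"grip":40},{"slide":[6.7,-6.3,-1.3],"angular":[0,0,-10],"grip":40},{"slide":[10,-9.5,-2],"angular":[0,0,-15],"grip":40},{"slide":[13.4,-12.7,-2.7],"angular":[0,0,-20],"grip":40},{"slide":[16.8,-15.9,-3.4],"angular":[0,0,-25],"grip":40},{"slide":[20.1,-19,-4],"angular":[0,0,-30],"grip":40},{"slide":[23.5,-22.2,-4.7],"angular":[0,0,-35],"grip":40},{"slide":[26.8,-25.4,-5.3],"angular":[0,0,-40],"grip":40},{"slide":[30,-28.5,-6],"angular":[0,0,-45],"grip":40},{"slide":[33.5,-31.7,-6.7],"angular":[0,0,-47],"grip":40}]'
python3 -c "
from h import *
to(.47,.1,.27,97)"
```

```text
clock: 1.15
position: [0.4004, -0.2494, 0.2508]
ee_rot: [0.867, 0.499, -0.0, -0.0]
contact_force: [1.0, -0.5, -0.2]
width: 0.397
grip_force: 0.0
slide [33.7, -11.54, -1.93] ang [-0.0, 0.0, -37.2]
```

```bash
python3 -m crank '[{"slide":[4,-1.4,-0.2],"angular":[0,0,-5],"grip":26},{"slide":[8,-2.8,-0.5],"angular":[0,0,-10],"grip":26},{"slide":[12.5,-4.3,-0.8],"angular":[0,0,-15],"grip":26},{"slide":[17,-5.8,-1],"angular":[0,0,-20],"grip":26},{"slide":[21.5,-7.4,-1.2],"angular":[0,0,-25],"grip":26},{"slide":[26,-9,-1.5],"angular":[0,0,-30],"grip":26},{"slide":[30,-10.3,-1.7],"angular":[0,0,-35],"grip":26},{"slide":[33.7,-11.5,-1.9],"angular":[0,0,-37.2],"grip":26},{"slide":[33.7,-11.5,-1.9],"angular":[0,0,-37.2],"grip":26},{"slide":[33.7,-11.5,-1.9],"angular":[0,0,-37.2],"grip":26}]'
python3 - <<'E'
from h import *
import pickle
c=shot("wrist"); save(c,"w1.png"); pickle.dump(c,open("w1.pkl","wb"))
to(.598+.148*np.cos(np.radians(97)),.0805+.148*np.sin(np.radians(97)),.12,97)
E
```

```text
clock: 2.15
position: [0.4703, 0.0987, 0.2692]
ee_rot: [0.662, 0.749, -0.0, -0.0]
contact_force: [0.5, -1.2, 0.0]
width: 0.263
grip_force: 0.0
slide [11.61, 12.47, 14.89] ang [-0.1, 0.1, -0.1]
```

View pics/w1.png

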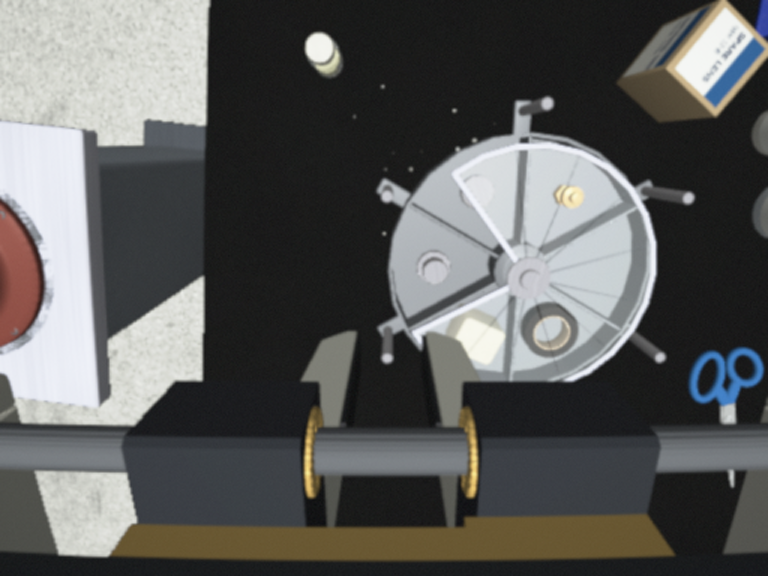

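The wrist view shows the pin tops at (545,103), (388,195) and (387,357), the opening's bar ends at (457,177) and (417,345), the nut at (530,278) and the fitting at (575,197), all in the 1.5x picture.

```bash
python3 - <<'E'
from h import *
import pickle
c=pickle.load(open("w1.pkl","rb")); t=pickle.load(open("top0.pkl","rb")); s=pickle.load(open("side0.pkl","rb"))
P=np.array([.598,.0805])
for n,u,v,z in(("A",548,103,.085),("B",388,196,.085),("C",387,358,.085),("F",688,198,.085),("bar1",457,177,.07),("bar2",417,345,.07),("nut",531,278,.081),("fit",576,197,.051)):
    p=at_z(c,u/1.5,v/1.5,z); d=p[:2]-P; print(n,p.round(4),np.hypot(*d).round(4),np.rad2deg(np.arctan2(d[1],d[0])).round(1))
for n,u,v,z in(("bar1",225,203.9,.07),("bar2",275,208.3,.07)):
    p=at_z(t,u,v,z); d=p[:2]-P; print(n,p.round(4),np.hypot(*d).round(4),np.rad2deg(np.arctan2(d[1],d[0])).round(1))
print(tri(c,(576/1.5,197/1.5),t,(228.7,169.3)))
E
```

```text
A [0.5811 0.2275 0.085 ] 0.148 96.6
B [0.4637 0.1385 0.085 ] 0.1463 156.6
C [ 0.4809 -0.0082  0.085 ] 0.1469 -142.9
F [0.7164 0.1696 0.085 ] 0.1482 37.0
bar1 [0.5205 0.1604 0.07  ] 0.1113 134.1
bar2 [0.5083 0.0016 0.07  ] 0.1195 -138.7
nut [0.5985 0.0827 0.081 ] 0.0022 76.8
fit [0.6344 0.1561 0.051 ] 0.0839 64.3
bar1 [0.5201 0.1658 0.07  ] 0.1156 132.4
bar2 [0.5039 0.0092 0.07  ] 0.1181 -142.8
[0.6322411  0.1551882  0.05490421]
```

```bash
python3 -m crank '[{"slide":[3.9,4.2,3],"angular":[0,0,0],"grip":26},{"slide":[7.8,8.4,6],"angular":[0,0,0],"grip":26},{"slide":[11.7,12.5,9],"angular":[0,0,0],"grip":26},{"slide":[11.7,12.5,12],"angular":[0,0,0],"grip":26},{"slide":[11.7,12.5,15],"angular":[0,0,0],"grip":26},{"slide":[11.7,12.5,17],"angular":[0,0,0],"grip":26},{"slide":[11.7,12.5,19],"angular":[0,0,0],"grip":26},{"slide":[11.7,12.5,21.4],"angular":[0,0,0],"grip":26},{"slide":[11.7,12.5,21.4],"angular":[0,0,0],"grip":20},{"slide":[11.7,12.5,21.4],"angular":[0,0,0],"grip":18}]'
python3 - <<'E'
from h import *
A=np.array([.5985,.081])
T=tool()
for a in np.linspace(97,152,11)[1:]:
    r=np.radians(a); to(*(A+.148*np.array([np.cos(r),np.sin(r)])),.055,a,T)
E
```

```text
clock: 3.2
position: [0.5809, 0.2278, 0.0556]
ee_rot: [0.664, 0.748, -0.001, 0.0]
contact_force: [0.4, 0.7, 0.6]
width: 0.188
grip_force: 0.0
slide [-0.06, -1.46, 0.06] ang [-0.0, 0.1, -5.7]
slide [-0.26, -2.87, 0.06] ang [-0.0, 0.1, -11.2]
slide [-0.61, -4.25, 0.06] ang [-0.0, 0.1, -16.7]
slide [-1.08, -5.59, 0.06] ang [-0.0, 0.1, -22.2]
slide [-1.68, -6.87, 0.07] ang [-0.0, 0.1, -27.7]
slide [-2.39, -8.1, 0.07] ang [-0.1, 0.1, -33.2]
slide [-3.23, -9.25, 0.07] ang [-0.1, 0.1, -38.7]
slide [-4.17, -10.31, 0.07] ang [-0.1, 0.0, -44.2]
slide [-5.21, -11.28, 0.07] ang [-0.1, 0.0, -49.7]
slide [-6.33, -12.15, 0.07] ang [-0.1, 0.0, -55.2]
```

```bash
python3 -m crank '[{"slide":[0,-0.5,0],"angular":[0,0,-2],"grip":18},{"slide":[-0.1,-1.55,0],"angular":[0,0,-6],"grip":18},{"slide":[-0.3,-2.8,0],"angular":[0,0,-11],"grip":18},{"slide":[-0.65,-4.3,0],"angular":[0,0,-17],"grip":18},{"slide":[-1.2,-5.8,0],"angular":[0,0,-23],"grip":18},{"slide":[-1.9,-7.2,0],"angular":[0,0,-29],"grip":18},{"slide":[-2.7,-8.5,0],"angular":[0,0,-35],"grip":18},{"slide":[-3.6,-9.7,0],"angular":[0,0,-41],"grip":18},{"slide":[-4.5,-10.65,0],"angular":[0,0,-46],"grip":18},{"slide":[-5.1,-11.2,0],"angular":[0,0,-49],"grip":18}]'
python3 - <<'E'
from h import *
A=np.array([.5985,.081])
T=tool(); p=T[:2,3]-A; a0=np.rad2deg(np.arctan2(p[1],p[0])); print(a0,np.hypot(*p), np.rad2deg(np.arctan2(T[1,0],T[0,0])))
for a in (148,152,157,163,169,175,181,187,193,197):
    r=np.radians(a); to(*(A+.148*np.array([np.cos(r),np.sin(r)])),.055,a,T)
E
```

```text
clock: 4.2
position: [0.4755, 0.1645, 0.057]
ee_rot: [0.291, 0.957, 0.0, 0.001]
contact_force: [0.1, -0.8, 0.1]
width: 0.18
grip_force: 0.0
145.82919988200675 0.1486534475702646 146.17399955972348
slide [-0.07, -0.56, 0.2] ang [0.0, 0.1, -1.8]
slide [-0.14, -1.59, 0.2] ang [0.0, 0.1, -5.8]
slide [-0.33, -2.87, 0.2] ang [0.0, 0.1, -10.8]
slide [-0.7, -4.37, 0.2] ang [0.0, 0.1, -16.8]
slide [-1.22, -5.83, 0.2] ang [0.0, 0.1, -22.8]
slide [-1.9, -7.23, 0.2] ang [0.0, 0.1, -28.8]
slide [-2.72, -8.54, 0.2] ang [0.0, 0.1, -34.8]
slide [-3.67, -9.77, 0.2] ang [-0.0, 0.1, -40.8]
slide [-4.74, -10.88, 0.2] ang [-0.0, 0.1, -46.8]
slide [-5.52, -11.56, 0.2] ang [-0.0, 0.1, -50.8]
```

```bash
python3 -m crank '[{"slide":[0,-0.5,0.2],"angular":[0,0,-2],"grip":18},{"slide":[-0.1,-1.55,0.2],"angular":[0,0,-6],"grip":18},{"slide":[-0.3,-2.8,0.2],"angular":[0,0,-11],"grip":18},{"slide":[-0.65,-4.3,0.2],"angular":[0,0,-17],"grip":18},{"slide":[-1.2,-5.8,0.2],"angular":[0,0,-23],"grip":18},{"slide":[-1.9,-7.2,0.2],"angular":[0,0,-29],"grip":18},{"slide":[-2.7,-8.5,0.2],"angular":[0,0,-35],"grip":18},{"slide":[-3.6,-9.7,0.2],"angular":[0,0,-41],"grip":18},{"slide":[-4.7,-10.85,0.2],"angular":[0,0,-47],"grip":18},{"slide":[-5.5,-11.55,0.2],"angular":[0,0,-51],"grip":18}]'
python3 - <<'E'
from h import *
A=np.array([.5985,.081])
T=tool(); p=T[:2,3]-A; a0=np.rad2deg(np.arctan2(p[1],p[0])); print(a0,np.hypot(*p), np.rad2deg(np.arctan2(T[1,0],T[0,0])))
c=shot("top"); import pickle; pickle.dump(c,open("top1.pkl","wb"))
cv2.imwrite("pics/t2.png",cv2.resize(c["img"][130:260,155:310,::-1],None,fx=5,fy=4.6,interpolation=cv2.INTER_CUBIC))
for a in (200,203,206):
    r=np.radians(a); to(*(A+.148*np.array([np.cos(r),np.sin(r)])),.055,a,T)
E
```

```text
clock: 5.2
position: [0.4572, 0.0376, 0.0542]
ee_rot: [-0.149, 0.989, -0.001, 0.001]
contact_force: [0.8, -0.3, -0.3]
width: 0.181
grip_force: 0.0
-162.91589566895757 0.14782194909017612 -162.88042457715412
slide [-0.0, -0.75, -0.08] ang [-0.1, 0.1, -2.9]
slide [-0.06, -1.53, -0.08] ang [-0.1, 0.1, -5.9]
slide [-0.16, -2.29, -0.08] ang [-0.1, 0.1, -8.9]
```

View pics/t2.png

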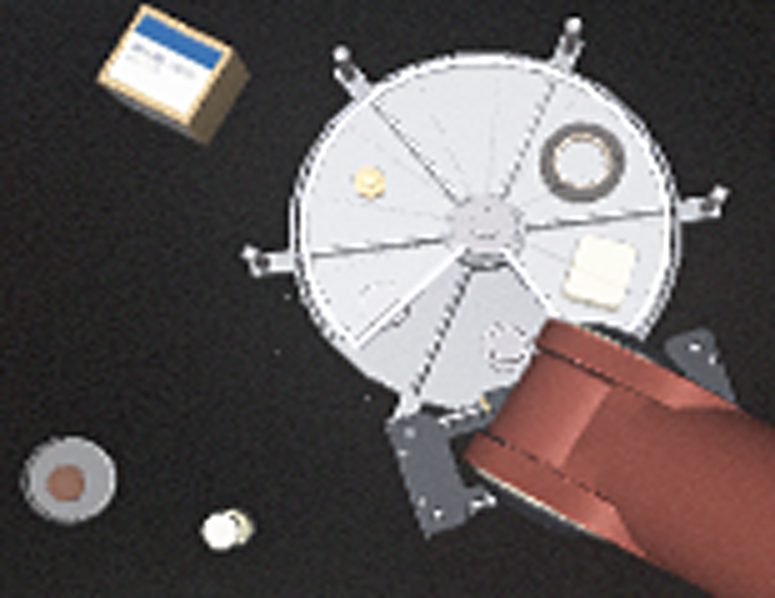

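The top view shows the tray apparently unmoved (fitting still at crop (370,183)), although the tool is at 197°. I'll check numerically with a fresh shot before going on.

```bash
python3 - <<'E'
from h import *
import pickle
s0=pickle.load(open("side0.pkl","rb")); A=np.array([.5985,.081])
for n in("top","side"):
    c=shot(n); C=cloud(c); r=np.hypot(C[...,0]-A[0],C[...,1]-A[1])
    m=(C[...,2]>.075)&(C[...,2]<.095)&(r>.135)&(r<.16)
    k,l,st,ce=cv2.connectedComponentsWithStats(m.astype(np.uint8))
    for i in range(1,k):
        if st[i,4]>3: q=C[l==i].mean(0); d=q[:2]-A; print(n,q.round(3),st[i,4],np.hypot(*d).round(3),np.rad2deg(np.arctan2(d[1],d[0])).round(1))
save(c,"s1.png",(160,110,420,300),3)
E
```

```text
top [0.733 0.024 0.085] 9 0.146 -22.9
top [0.716 0.17  0.084] 9 0.148 37.0
top [ 0.616 -0.064  0.084] 9 0.146 -83.2
top [0.579 0.227 0.085] 8 0.147 97.5
side [0.581 0.227 0.082] 12 0.147 96.8
side [0.715 0.169 0.082] 14 0.146 36.9
side [0.735 0.023 0.081] 16 0.148 -22.9
side [0.449 0.047 0.093] 5 0.153 -167.2
side [ 0.48  -0.009  0.083] 15 0.148 -142.8
side [ 0.615 -0.066  0.082] 18 0.148 -83.4
```

View pics/s1.png

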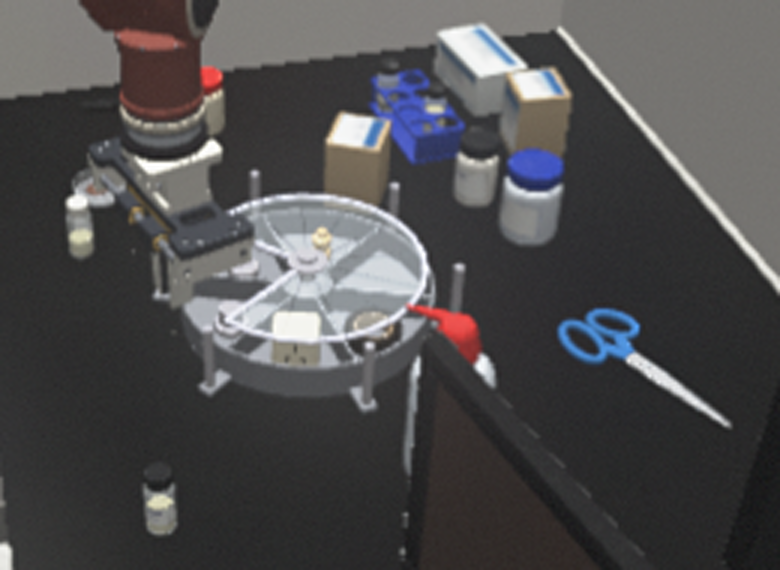

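```bash
python3 - <<'E'
from h import *
import pickle
s0=pickle.load(open("side0.pkl","rb"))
print(get_obs()["position"],get_obs()["width"])
c=shot("side"); C=cloud(c)
for v in range(190,216,2): print(v,[tuple((C[v,u]*1000).round().astype(int)) for u in range(208,232,3)])
d=np.abs(c["depth"]-s0["depth"])>.01
m=d&(C[...,2]<.11)&(C[...,2]>.0)&(C[...,0]>.38); q=C[m]
for lo in np.arange(.02,.11,.01):
    k=q[(q[:,2]>=lo)&(q[:,2]<lo+.01)]
    if len(k): print(lo.round(3),len(k),k.min(0).round(3),k.max(0).round(3))
E
```

```text
[0.45708485 0.0386457  0.05399478] 0.17556399354601404
190 [(np.int64(430), np.int64(5), np.int64(185)), (np.int64(436), np.int64(-9), np.int64(193)), (np.int64(444), np.int64(-11), np.int64(193)), (np.int64(446), np.int64(-44), np.int64(217)), (np.int64(453), np.int64(-47), np.int64(218)), (np.int64(461), np.int64(-47), np.int64(216)), (np.int64(468), np.int64(-48), np.int64(216)), (np.int64(475), np.int64(-51), np.int64(217))]
192 [(np.int64(460), np.int64(239), np.int64(2)), (np.int64(437), np.int64(-4), np.int64(183)), (np.int64(443), np.int64(-15), np.int64(190)), (np.int64(446), np.int64(-42), np.int64(209)), (np.int64(452), np.int64(-51), np.int64(215)), (np.int64(459), np.int64(-57), np.int64(218)), (np.int64(466), np.int64(-58), np.int64(217)), (np.int64(474), np.int64(-55), np.int64(214))]
194 [(np.int64(459), np.int64(231), np.int64(0)), (np.int64(444), np.int64(54), np.int64(133)), (np.int64(452), np.int64(48), np.int64(136)), (np.int64(448), np.int64(-27), np.int64(191)), (np.int64(451), np.int64(-57), np.int64(213)), (np.int64(459), np.int64(-57), np.int64(212)), (np.in
[... 3570 characters left out ...]
), np.int64(4)), (np.int64(468), np.int64(123), np.int64(1)), (np.int64(473), np.int64(99), np.int64(20)), (np.int64(477), np.int64(64), np.int64(47)), (np.int64(492), np.int64(102), np.int64(13)), (np.int64(500), np.int64(94), np.int64(18))]
0.02 98 [ 0.381 -0.439  0.02 ] [1.105 0.612 0.03 ]
0.03 85 [ 0.394 -0.323  0.03 ] [1.106 0.611 0.04 ]
0.04 83 [ 0.382 -0.298  0.04 ] [1.105 0.612 0.05 ]
0.05 89 [ 0.38  -0.392  0.05 ] [1.106 0.609 0.06 ]
0.06 92 [ 0.387 -0.527  0.06 ] [1.106 0.613 0.07 ]
0.07 85 [ 0.389 -0.39   0.07 ] [1.107 0.613 0.08 ]
0.08 87 [ 0.386 -0.544  0.08 ] [1.106 0.614 0.09 ]
0.09 63 [ 0.407 -0.614  0.09 ] [1.104 0.615 0.1  ]
0.1 94 [ 0.392 -0.556  0.1  ] [1.106 0.615 0.11 ]
```

```bash
python3 - <<'E'
from h import *
import pickle
c=pickle.load(open("w1.pkl","rb")); T=np.array(c["P"])@np.linalg.inv(np.array(c["T_tool_cam"]))
C=cloud(c); L=(C-T[:3,3])@T[:3,:3]
m=(c["depth"]>0)&(c["depth"]<.35); print("tool z pct",np.percentile(L[m][:,2],[50,90,97,99,99.9]))
for u,v in((335,338),(345,345),(440,345),(450,350),(455,370)): print(u,v,L[int(v/1.5),int(u/1.5)].round(3))
c=shot("wrist"); L2=(cloud(c)-tool()[:3,3])@tool()[:3,:3]; m=(c["depth"]>0)&(np.abs(L2[...,0])<.02)&(np.abs(L2[...,1])<.04); print("now z max near centre",np.percentile(L2[m][:,2],[5,50,80,95,99]))
print(np.histogram(L2[m][:,2],bins=np.arange(-.15,.08,.01)))
save(c,"w2.png")
E
```

```text
tool z pct [-0.14159397 -0.11874182 -0.03489668  0.18460854  0.18829223]
335 338 [ 0.009 -0.021 -0.041]
345 345 [ 0.009 -0.016 -0.048]
440 345 [ 0.009  0.018 -0.047]
450 350 [ 0.009  0.022 -0.051]
455 370 [ 0.009  0.021 -0.067]
now z max near centre [-0.12830426  0.0530682   0.05486038  0.05549341  0.05597788]
(array([ 185,  179,  248,  231,   99,  279,  421,  592,  668,  517,  395,
        135,    0,    0,    0,    0,    0,    0,    0,    0, 3991,    0]), array([-1.50000000e-01, -1.40000000e-01, -1.30000000e-01, -1.20000000e-01,
       -1.10000000e-01, -1.00000000e-01, -9.00000000e-02, -8.00000000e-02,
       -7.00000000e-02, -6.00000000e-02, -5.00000000e-02, -4.00000000e-02,
       -3.00000000e-02, -2.00000000e-02, -1.00000000e-02,  1.38777878e-16,
        1.00000000e-02,  2.00000000e-02,  3.00000000e-02,  4.00000000e-02,
        5.00000000e-02,  6.00000000e-02,  7.00000000e-02]))
```

View pics/w2.png

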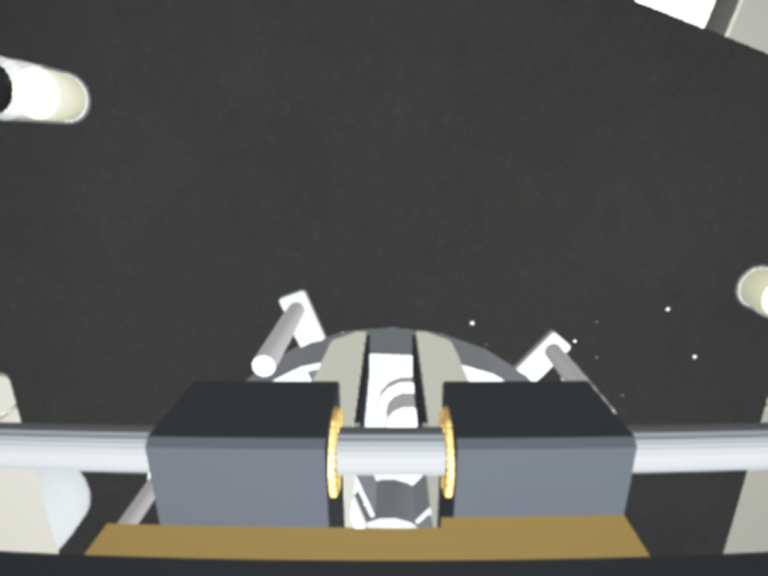

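Both the wrist depth and the side depth put the real fingertips about 38–40 mm short of the reported TCP (tool z ≈ −0.038). The fingers passed above the pins and nothing was touched. I'll allow for this offset, go back to pin A and repeat lower.

```bash
python3 - <<'E'
from h import *
to(.5805,.228,.075,97)
E
python3 -m crank '[{"slide":[0,0.5,-3],"angular":[0,0,8],"grip":26},{"slide":[0,3,-3],"angular":[0,0,16],"grip":26},{"slide":[0,6,-3],"angular":[0,0,24],"grip":26},{"slide":[0,9,-3],"angular":[0,0,32],"grip":26},{"slide":[0,12,-3],"angular":[0,0,40],"grip":26},{"slide":[-2,14,-3],"angular":[0,0,48],"grip":26},{"slide":[-5,15,-3],"angular":[0,0,56],"grip":26},{"slide":[-8,16,-3],"angular":[0,0,64],"grip":26},{"slide":[-11,16.5,-3],"angular":[0,0,72],"grip":26},{"slide":[-14,16.5,-3],"angular":[0,0,80],"grip":26}]'
python3 - <<'E'
from h import *
to(.5805,.228,.075,97)
E
```

```text
slide [-17.32, 14.4, -2.06] ang [0.1, 0.0, 99.9]
clock: 6.45
position: [0.5421, 0.241, 0.0843]
ee_rot: [0.524, 0.852, 0.001, -0.0]
contact_force: [0.4, 0.0, -0.2]
width: 0.261
grip_force: 0.0
slide [-2.89, 2.83, 0.93] ang [0.1, -0.1, 19.8]
```

```bash
python3 -m crank '[{"slide":[-1,1,0],"angular":[0,0,7],"grip":26},{"slide":[-2,2,0],"angular":[0,0,14],"grip":26},{"slide":[-2.9,2.8,0],"angular":[0,0,19.8],"grip":26},{"slide":[-2.9,2.8,0.9],"angular":[0,0,19.8],"grip":26},{"slide":[-2.9,2.8,2.5],"angular":[0,0,19.8],"grip":26},{"slide":[-2.9,2.8,4],"angular":[0,0,19.8],"grip":26},{"slide":[-2.9,2.8,5.5],"angular":[0,0,19.8],"grip":26},{"slide":[-2.9,2.8,7],"angular":[0,0,19.8],"grip":26},{"slide":[-2.9,2.8,7],"angular":[0,0,19.8],"grip":18},{"slide":[-2.9,2.8,7],"angular":[0,0,19.8],"grip":18}]'
python3 -c "
from h import *
T=tool(); p=T[:2,3]-[.5985,.081]; print(np.rad2deg(np.arctan2(p[1],p[0])),np.hypot(*p), np.rad2deg(np.arctan2(T[1,0],T[0,0])))"
```

```text
clock: 7.45
position: [0.5801, 0.2247, 0.0132]
ee_rot: [0.661, 0.75, -0.0, -0.0]
contact_force: [-0.1, -0.2, 0.7]
width: 0.185
grip_force: 0.0
97.30824572841112 0.14482964655237177 97.19034441798307
```

```bash
python3 -m crank '[{"slide":[0.3,-0.5,0],"angular":[0,0,-2],"grip":18},{"slide":[0.2,-1.55,0],"angular":[0,0,-6],"grip":18},{"slide":[0,-2.8,0],"angular":[0,0,-11],"grip":18},{"slide":[-0.35,-4.3,0],"angular":[0,0,-17],"grip":18},{"slide":[-0.9,-5.8,0],"angular":[0,0,-23],"grip":18},{"slide":[-1.6,-7.2,0],"angular":[0,0,-29],"grip":18},{"slide":[-2.4,-8.5,0],"angular":[0,0,-35],"grip":18},{"slide":[-3.3,-9.7,0],"angular":[0,0,-41],"grip":18},{"slide":[-4.2,-10.65,0],"angular":[0,0,-46],"grip":18},{"slide":[-4.8,-11.2,0],"angular":[0,0,-49],"grip":18}]'
python3 - <<'E'
from h import *
A=np.array([.5985,.081]); T=tool(); p=T[:2,3]-A; print(np.rad2deg(np.arctan2(p[1],p[0])),np.hypot(*p), np.rad2deg(np.arctan2(T[1,0],T[0,0])))
c=shot("top"); C=cloud(c); r=np.hypot(C[...,0]-A[0],C[...,1]-A[1])
m=(C[...,2]>.075)&(C[...,2]<.095)&(r>.135)&(r<.16)
k,l,st,ce=cv2.connectedComponentsWithStats(m.astype(np.uint8))
for i in range(1,k):
    if st[i,4]>3: q=C[l==i].mean(0); d=q[:2]-A; print(q.round(3),st[i,4],np.hypot(*d).round(3),np.rad2deg(np.arctan2(d[1],d[0])).round(1))
E
```

```text
clock: 8.45
position: [0.475, 0.1629, 0.0146]
ee_rot: [0.289, 0.957, 0.001, 0.001]
contact_force: [0.7, 0.7, -1.7]
width: 0.182
grip_force: 0.4
146.44375420066547 0.14820900703679116 146.42679211459551
[0.731 0.143 0.084] 10 0.147 25.2
[ 0.719 -0.004  0.083] 10 0.147 -35.1
[0.611 0.228 0.085] 9 0.148 85.2
[ 0.585 -0.066  0.084] 10 0.147 -95.2
[0.465 0.019 0.085] 9 0.148 -155.2
```

```bash
python3 -m crank '[{"slide":[0,-0.5,0],"angular":[0,0,-2],"grip":18},{"slide":[-0.1,-1.55,0],"angular":[0,0,-6],"grip":18},{"slide":[-0.3,-2.8,0.1],"angular":[0,0,-11],"grip":18},{"slide":[-0.65,-4.3,0.2],"angular":[0,0,-17],"grip":18},{"slide":[-1.2,-5.8,0.2],"angular":[0,0,-23],"grip":18},{"slide":[-1.9,-7.2,0.2],"angular":[0,0,-29],"grip":18},{"slide":[-2.7,-8.5,0.2],"angular":[0,0,-35],"grip":18},{"slide":[-3.6,-9.7,0.2],"angular":[0,0,-41],"grip":18},{"slide":[-4.7,-10.85,0.2],"angular":[0,0,-47],"grip":18},{"slide":[-5.5,-11.55,0.2],"angular":[0,0,-51],"grip":18}]'
cat > look.py <<'E'
from h import *
A=np.array([.5985,.081]); T=tool(); p=T[:2,3]-A; print(np.rad2deg(np.arctan2(p[1],p[0])),np.hypot(*p), np.rad2deg(np.arctan2(T[1,0],T[0,0])))
c=shot("side"); C=cloud(c); r=np.hypot(C[...,0]-A[0],C[...,1]-A[1])
m=(C[...,2]>.075)&(C[...,2]<.095)&(r>.135)&(r<.16)
k,l,st,ce=cv2.connectedComponentsWithStats(m.astype(np.uint8))
for i in range(1,k):
    if st[i,4]>3: q=C[l==i].mean(0); d=q[:2]-A; print(q.round(3),st[i,4],np.hypot(*d).round(3),np.rad2deg(np.arctan2(d[1],d[0])).round(1))
E
python3 look.py
```

```text
clock: 9.5
position: [0.4572, 0.0357, 0.0119]
ee_rot: [-0.151, 0.989, 0.0, 0.001]
contact_force: [0.7, 1.6, -0.5]
width: 0.182
grip_force: 0.4
-162.22229474833372 0.14838412318729116 -162.64081680480422
[0.633 0.224 0.083] 12 0.147 76.5
[0.74  0.122 0.083] 14 0.147 16.3
[0.451 0.035 0.084] 42 0.154 -162.8
[ 0.706 -0.022  0.082] 17 0.148 -43.8
[ 0.563 -0.064  0.084] 16 0.149 -103.8
```

```bash
python3 -m crank '[{"slide":[0,-0.6,0],"angular":[0,0,-3],"grip":18},{"slide":[-0.1,-1.4,0],"angular":[0,0,-6],"grip":18},{"slide":[-0.15,-2.1,0],"angular":[0,0,-8],"grip":18},{"slide":[-0.15,-2.1,0],"angular":[0,0,-8],"grip":18},{"slide":[-0.15,-1.8,-1],"angular":[0,0,-8],"grip":24},{"slide":[-0.15,-1.8,-4],"angular":[0,0,-8],"grip":24},{"slide":[-0.15,-1.8,-8],"angular":[0,0,-8],"grip":24},{"slide":[-0.15,-1.8,-12],"angular":[0,0,0],"grip":24},{"slide":[-0.15,-1.8,-16],"angular":[0,0,8],"grip":24},{"slide":[-0.15,-1.8,-20],"angular":[0,0,16],"grip":24}]'
python3 look.py
python3 - <<'E'
from h import *
to(.50,.08,.22,86)
E
```

```text
clock: 10.55
position: [0.4626, 0.0211, 0.214]
ee_rot: [-0.008, 1.0, 0.0, 0.0]
contact_force: [1.4, 0.4, -0.0]
width: 0.242
grip_force: 0.0
-156.21732931469296 0.14846679673682203 -179.06191589813807
[0.611 0.229 0.083] 10 0.148 85.1
[0.732 0.142 0.083] 14 0.147 24.3
[0.477 0.165 0.083] 13 0.148 145.5
[ 0.719 -0.005  0.084] 15 0.148 -35.7
[0.465 0.018 0.082] 17 0.148 -154.9
[ 0.585 -0.068  0.084] 15 0.15 -95.2
slide [-3.4, 5.61, 0.06] ang [0.7, 0.5, 94.7]
```

```bash
python3 -m crank '[{"slide":[0,0.5,0],"angular":[0,0,8.5],"grip":60},{"slide":[0,1,0],"angular":[0,0,17],"grip":60},{"slide":[-1,2,0],"angular":[0,0,25.5],"grip":60},{"slide":[-1,3,0],"angular":[0,0,34],"grip":60},{"slide":[-2,4,0],"angular":[0,0,42.5],"grip":60},{"slide":[-3,5,0],"angular":[0,0,51],"grip":60},{"slide":[-3.4,6,0],"angular":[0,0,59.5],"grip":60},{"slide":[-3.4,7,0],"angular":[0,0,68],"grip":60},{"slide":[-3.4,7.6,0],"angular":[0,0,76.5],"grip":60},{"slide":[-3.4,7.6,0],"angular":[0,0,85],"grip":60}]'
python3 - <<'E'
from h import *
import pickle
c=shot("wrist"); save(c,"w3.png"); pickle.dump(c,open("w3.pkl","wb")); print(tool()[:3,3])
t=shot("top"); pickle.dump(t,open("top2.pkl","wb")); s=shot("side"); pickle.dump(s,open("side2.pkl","wb"))
E
```

```text
clock: 11.6
position: [0.4949, 0.0993, 0.2123]
ee_rot: [0.669, 0.744, 0.001, -0.0]
contact_force: [-1.2, -0.5, -1.0]
width: 0.598
grip_force: 0.0
[0.49502105 0.0986688  0.21240784]
```

View pics/w3.png

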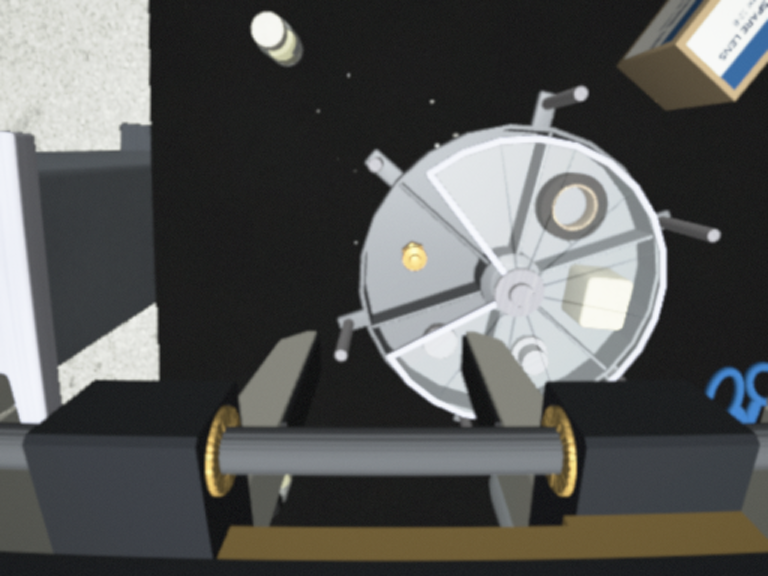

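The wrist view shows the fitting at (414,257) in the opening, bars from (503,273) to (430,175) and from (497,303) to (388,356), and the nut at (520,295).

```bash
python3 - <<'E'
from h import *
import pickle
c=pickle.load(open("w3.pkl","rb")); t=pickle.load(open("top2.pkl","rb")); s=pickle.load(open("side2.pkl","rb"))
n=at_z(c,519/1.5,295/1.5,.081); P=n[:2]; print("nut",n)
pts={}
for k,u,v,z in(("p1",582,94,.085),("p2",376,159,.085),("p3",341,355,.085),("p4",713,236,.085),("b1o",431,175,.071),("b1i",503,272,.071),("b2o",389,356,.071),("b2i",496,303,.071),("fit",414,258,.05)):
    p=at_z(c,u/1.5,v/1.5,z); pts[k]=p; d=p[:2]-P; print(k,p.round(4),np.hypot(*d).round(4),(np.rad2deg(np.arctan2(d[1],d[0]))%360).round(1))
for b in"12":
    d=pts[f"b{b}o"]-pts[f"b{b}i"]; print("bar dir",np.rad2deg(np.arctan2(d[1],d[0]))%360)
# yellow blobs
for nme,k in(("w",c),("t",t),("s",s)):
    h=cv2.cvtColor(k["img"],cv2.COLOR_RGB2HSV); m=((h[...,0]>14)&(h[...,0]<32)&(h[...,1]>80)&(h[...,2]>110)).astype(np.uint8)
    _,l,st,ce=cv2.connectedComponentsWithStats(m)
    for i in range(1,len(st)):
        if st[i,4]>5:
            q=at_depth(k,*ce[i]); 
            if abs(q[0]-.52)<.06 and abs(q[1]-.085)<.06: print(nme,ce[i].round(1),st[i].tolist(),q.round(4)); C=cloud(k)[l==i]; print(" z pct",np.percentile(C[:,2],[5,50,95]).round(4), C.mean(0).round(4))
L=(cloud(c)-tool()[:3,3])@tool()[:3,:3]
for u,v in((100,386),(150,384),(620,384),(680,384),(300,338),(490,338),(310,334),(480,335)): print(u,v,L[int(v/1.5),int(u/1.5)].round(3))
E
```

```text
nut [0.59661035 0.08084962 0.081     ]
p1 [0.6125 0.2275 0.085 ] 0.1475 83.8
p2 [0.478  0.1694 0.085 ] 0.148 143.3
p3 [0.4652 0.0184 0.085 ] 0.1455 205.4
p4 [0.7321 0.1426 0.085 ] 0.1489 24.5
b1o [0.5188 0.1621 0.071 ] 0.1125 133.8
b1i [0.584  0.0952 0.071 ] 0.0191 131.4
b2o [0.5034 0.015  0.071 ] 0.1141 215.2
b2i [0.5829 0.0695 0.071 ] 0.0178 219.6
fit [0.5155 0.0941 0.05  ] 0.0822 170.7
bar dir 134.2695990804557
bar dir 214.4318186407883
w [275.7 171.3] [269, 162, 15, 18, 180] [0.5151 0.095  0.0503]
 z pct [0.0253 0.0425 0.0511] [0.5153 0.0942 0.0463]
w [365.8 277.5] [364, 272, 5, 12, 47] [0.52   0.1338 0.3422]
 z pct [0.3397 0.341  0.3425] [0.5204 0.1332 0.3411]
w [141.2 304.8] [136, 274, 14, 57, 336] [0.4635 0.126  0.3512]
 z pct [0.3461 0.3511 0.353 ] [0.4633 0.1256 0.3507]
w [378.9 304. ] [371, 274, 14, 57, 359] [0.5206 0.1321 0.351 ]
 z pct [0.3461 0.351  0.3528] [0.5208 0.1318 0.3506]
w [155.  281.3] [153, 279, 5, 5, 15] [0.4637 0.1262 0.3414]
 z pct [0.3405 0.3415 0.3427] [0.4637 0.1262 0.3415]
w [150.9 318.4] [150, 317, 3, 4, 11] [0.4642 0.1181 0.3464]
 z pct [0.3458 0.3467
[... 263 characters left out ...]
w [431.3 348.1] [430, 345, 4, 7, 9] [0.5335 0.1244 0.3559]
 z pct [0.3554 0.3568 0.3575] [0.5328 0.1252 0.3567]
w [395.7 364.3] [390, 360, 14, 10, 35] [0.5227 0.1238 0.3608]
 z pct [0.3599 0.3609 0.3621] [0.5225 0.1241 0.361 ]
s [235.8 104.2] [234, 104, 5, 2, 6] [0.5329 0.1186 0.3629]
 z pct [0.3601 0.3627 0.3645] [0.5331 0.1194 0.3624]
s [234.4 209. ] [232, 204, 6, 11, 50] [0.5151 0.0858 0.0408]
 z pct [0.0235 0.04   0.0538] [0.5114 0.0685 0.0549]
100 386 [ 0.038 -0.053 -0.127]
150 384 [ 0.038 -0.044 -0.125]
620 384 [ 0.037  0.043 -0.126]
680 384 [ 0.037  0.055 -0.125]
300 338 [ 0.011 -0.034 -0.041]
490 338 [ 0.011  0.038 -0.041]
310 334 [ 0.012 -0.031 -0.038]
480 335 [ 0.01   0.035 -0.037]
```

Opening middle ≈ 174.4° and bay ≈ 174.3–174.8°, so the bay is aligned. Next is the grasp: closing radially, with the tip about 15 mm above the fitting's foot so the fingers will later clear the dish wall.

```bash
python3 - <<'E'
from h import *
to(.516,.094,.10,84);to(.516,.094,-.008,84)
E
```

```text
slide [-0.58, 2.01, 11.22] ang [0.0, -0.0, 12.5]
slide [-0.58, 2.01, 22.02] ang [0.0, -0.0, 12.5]
```

```bash
python3 -m crank '[{"slide":[-0.3,1,3],"angular":[0,0,6],"grip":40},{"slide":[-0.6,2,6],"angular":[0,0,12.5],"grip":40},{"slide":[-0.6,2,9],"angular":[0,0,12.5],"grip":40},{"slide":[-0.6,2,12],"angular":[0,0,12.5],"grip":40},{"slide":[-0.6,2,14],"angular":[0,0,12.5],"grip":40},{"slide":[-0.6,2,15],"angular":[0,0,12.5],"grip":40},{"slide":[-0.6,2,15],"angular":[0,0,12.5],"grip":40},{"slide":[-0.6,2,15],"angular":[0,0,12.5],"grip":40},{"slide":[-0.6,2,15],"angular":[0,0,12.5],"grip":40},{"slide":[-0.6,2,15],"angular":[0,0,12.5],"grip":40}]'
python3 - <<'E'
from h import *
T=tool(); c=shot("wrist"); h=cv2.cvtColor(c["img"],cv2.COLOR_RGB2HSV); C=cloud(c)
m=((h[...,0]>14)&(h[...,0]<34)&(h[...,1]>70)&(h[...,2]>90)&(C[...,2]<.06)&(C[...,2]>.01)&(np.hypot(C[...,0]-.516,C[...,1]-.094)<.03))
q=C[m]; print(len(q),q.min(0),q.max(0)); top=q[q[:,2]>.046]; print("top",len(top),top.mean(0) if len(top) else 0)
for lo in np.arange(.014,.052,.003):
    k=q[(q[:,2]>=lo)&(q[:,2]<lo+.003)]
    if len(k)>2: print(lo.round(3),len(k),np.ptp(k[:,0]).round(4),k[:,0].mean().round(4),k[:,1].max().round(4))
to(.516,.094,-.008,84)
save(c,"w4.png",(120,130,420,300),2.6)
E
```

```text
clock: 12.75
position: [0.5171, 0.0926, 0.0627]
ee_rot: [0.745, 0.667, 0.001, 0.001]
contact_force: [0.3, -0.9, 0.3]
width: 0.401
grip_force: 0.0
562 [0.50408575 0.07193054 0.01416732] [0.52597146 0.10211647 0.05225285]
top 123 [0.51670894 0.0924661  0.04999923]
0.014 6 0.0076 0.5061 0.0831
0.017 9 0.0138 0.5173 0.1013
0.02 17 0.0165 0.5148 0.1021
0.023 55 0.0183 0.517 0.102
0.026 9 0.0174 0.5184 0.1007
0.032 4 0.0119 0.5146 0.1016
0.035 25 0.0179 0.517 0.102
0.038 32 0.0191 0.5179 0.1021
0.041 271 0.0191 0.5165 0.1019
0.044 19 0.012 0.5162 0.097
0.047 37 0.0089 0.5168 0.0968
0.05 78 0.0091 0.5166 0.097
slide [0.13, -0.12, 7.05] ang [0.1, -0.0, -0.3]
```

View pics/w4.png

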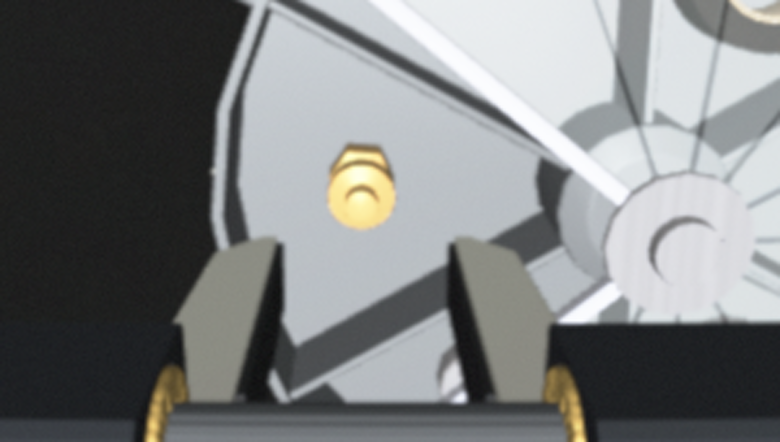

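The crop shows the fitting at (361,195), centred ahead of the fingers. The collar is 18–29 mm above its foot and the centre is (0.5166, 0.0925), already under the tool.

```bash
python3 -m crank '[{"slide":[0,0,1.5],"angular":[0,0,0],"grip":40},{"slide":[0,0,3],"angular":[0,0,0],"grip":40},{"slide":[0,0,4.5],"angular":[0,0,0],"grip":40},{"slide":[0,0,6],"angular":[0,0,0],"grip":40},{"slide":[0,0,7],"angular":[0,0,0],"grip":40},{"slide":[0,0,7],"angular":[0,0,0],"grip":40},{"slide":[0,0,7],"angular":[0,0,0],"grip":10},{"slide":[0,0,7],"angular":[0,0,0],"grip":10},{"slide":[0,0,7],"angular":[0,0,0],"grip":10},{"slide":[0,0,7],"angular":[0,0,0],"grip":10}]' 20
```

```text
clock: 13.8
position: [0.5168, 0.0926, -0.0078]
ee_rot: [0.745, 0.667, 0.001, 0.0]
contact_force: [-0.3, 0.8, 1.3]
width: 0.201
grip_force: 20.0
```

```bash
python3 -m crank '[{"slide":[0,0,-1],"angular":[0,0,0],"grip":10},{"slide":[0,0,-4],"angular":[0,0,0],"grip":10},{"slide":[0,0,-8],"angular":[0,0,0],"grip":10},{"slide":[0,0,-12],"angular":[0,0,0],"grip":10},{"slide":[0,0,-16],"angular":[0,0,0],"grip":10},{"slide":[3,-1.5,-17],"angular":[0,0,0],"grip":10},{"slide":[6,-3,-17],"angular":[0,0,0],"grip":10},{"slide":[10,-5,-17],"angular":[0,0,0],"grip":10},{"slide":[14,-7,-17],"angular":[0,0,0],"grip":10},{"slide":[15,-7.3,-17],"angular":[0,0,0],"grip":10}]'
python3 - <<'E'
from h import *
import pickle
c=shot("wrist"); save(c,"w5.png"); pickle.dump(c,open("w5.pkl","wb")); T=tool(); print(T[:3,3])
L=(cloud(c)-T[:3,3])@T[:3,:3]; h=cv2.cvtColor(c["img"],cv2.COLOR_RGB2HSV)
m=(h[...,0]>14)&(h[...,0]<34)&(h[...,1]>70)&(h[...,2]>90)&(np.abs(L[...,1])<.02)&(L[...,2]>-.06)&(L[...,2]<.02)
print(m.sum(), L[m].min(0).round(4) if m.any() else 0, L[m].max(0).round(4) if m.any() else 0)
t=shot("top"); C=cloud(t); r=np.hypot(C[...,0]-.598,C[...,1]-.0808); k=(C[...,2]>.077)&(C[...,2]<.093)&(r>.137)&(r<.158)
q=C[k]-[.598,.0808,0]; print("pins",np.sort(np.rad2deg(np.arctan2(q[:,1],q[:,0]))%60).round(1))
E
```

```text
clock: 14.8
position: [0.4567, 0.256, 0.1632]
ee_rot: [0.742, 0.671, 0.002, -0.002]
contact_force: [0.6, -0.4, 0.8]
width: 0.197
grip_force: 20.0
[0.45771641 0.25522091 0.16286555]
1265 [-0.0098 -0.01   -0.0598] [ 0.0104  0.009  -0.0237]
pins [23.2 23.2 23.4 23.5 23.6 23.7 23.8 23.9 23.9 24.  24.  24.1 24.1 24.4
 24.4 24.4 24.5 24.6 24.6 24.7 24.7 24.7 24.7 24.7 24.7 24.9 24.9 24.9
 25.1 25.2 25.3 25.4 25.4 25.4 25.4 25.5 25.6 25.7 25.7 25.7 25.9 26.
 26.1 26.2 26.3 26.3 26.5 26.5 26.6 26.6 26.7 27.2]
```

View pics/w5.png

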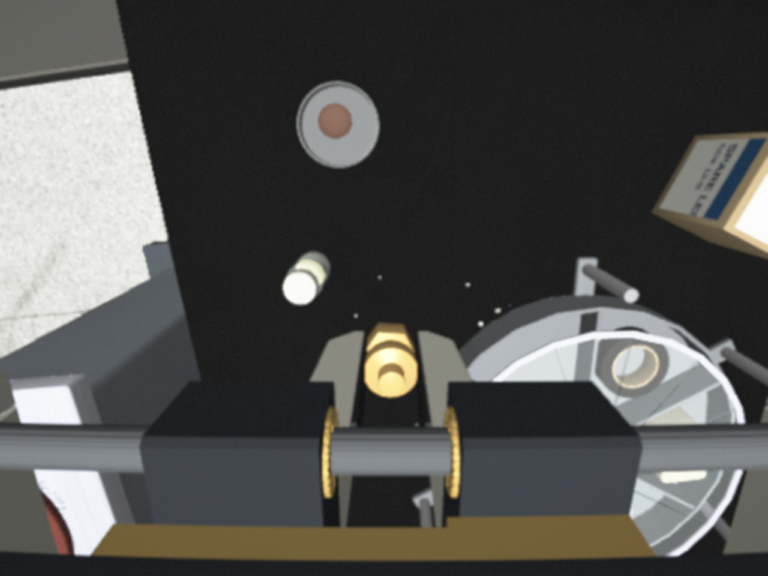

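The wrist view shows the fitting upright in the fingers at (390,365) and the dish at about (338,125), with a brown disc at (335,121). I'll measure the dish and the disc's height numerically (10 pictures used).

```bash
python3 - <<'E'
from h import *
import pickle
c=pickle.load(open("w5.pkl","rb")); t=pickle.load(open("top2.pkl","rb")); C=cloud(c)
def near(p): return np.hypot(C[...,0]-p[0],C[...,1]-p[1])
d0=at_z(c,338.5/1.5,124.5/1.5,.008); print("centre at z8",d0, "tri",tri(c,(338.5/1.5,124.5/1.5),t,(169,234)))
r=near(d0); 
for lo in np.arange(0,.036,.003):
    k=(r>=lo)&(r<lo+.003); z=C[k][:,2]; print(lo.round(3),k.sum(),np.percentile(z,[5,50,95]).round(4),c["img"][k].mean(0).round())
h=cv2.cvtColor(c["img"],cv2.COLOR_RGB2HSV); b=(r<.028)&(h[...,1]>60); q=C[b]; print("brown",b.sum(),q.mean(0).round(4),np.ptp(q,0).round(4),np.percentile(q[:,2],[2,25,50,75,98]).round(4))
g=(r<.024)&(h[...,1]<40); print("grey floor",np.percentile(C[g][:,2],[2,25,50,75,98]).round(4)); 
rim=(C[...,2]>.010)&(r<.034)&(C[...,2]<.02); q=C[rim][:,:2].astype(np.float32); print("rim",len(q),cv2.minEnclosingCircle(q))
print("bench",np.percentile(C[(r>.04)&(r<.05)][:,2],[5,50,95]))
to(*d0[:2],.16,84)
E
```

```text
centre at z8 [0.42850968 0.35590936 0.008     ] tri [ 4.27493043e-01  3.56549809e-01 -1.16958104e-04]
0.0 22 [0.0026 0.004  0.0053] [143. 110.  95.]
0.003 71 [0.0024 0.0033 0.0051] [141. 108.  94.]
0.006 119 [0.0015 0.003  0.0044] [140. 112. 100.]
0.009 158 [0.0007 0.0024 0.004 ] [147. 130. 122.]
0.012 201 [0.0004 0.0019 0.0037] [151. 140. 136.]
0.015 252 [0.0002 0.0016 0.0029] [155. 152. 151.]
0.018 294 [0.0002 0.0014 0.0029] [159. 162. 163.]
0.021 338 [-0.      0.0013  0.0026] [159. 162. 163.]
0.024 381 [0.0001 0.0013 0.0025] [159. 162. 163.]
0.027 597 [0.0004 0.006  0.0143] [128. 130. 130.]
0.03 304 [-0.0016 -0.0002  0.0136] [59. 59. 59.]
0.033 510 [-0.0018 -0.0005  0.0008] [34. 34. 34.]
brown 367 [0.4252 0.3595 0.0032] [0.0234 0.0232 0.0049] [0.0016 0.0026 0.0031 0.0037 0.0052]
grey floor [-0.0001  0.0009  0.0014  0.0019  0.0031]
rim 279 ((0.42828044295310974, 0.35564565658569336), 0.030503369867801666)
bench [-1.63006118e-03 -9.94005776e-05  3.64179162e-01]
slide [10.02, -4.14, 0.25] ang [0.0, -0.1, -0.0]
```

```bash
python3 - <<'E'
from h import *
import pickle
c=pickle.load(open("w5.pkl","rb")); C=cloud(c); r=np.hypot(C[...,0]-.4252,C[...,1]-.3595)
for lo in np.arange(0,.02,.0025):
    z=C[(r>=lo)&(r<lo+.0025)][:,2]; print(lo.round(4),len(z),z.mean().round(4),z.std().round(4))
to(.4252,.3595,.06,84)
E
```

```text
0.0 18 0.0038 0.0009
0.0025 46 0.0037 0.0009
0.005 80 0.0036 0.0008
0.0075 114 0.0031 0.0007
0.01 142 0.0025 0.0007
0.0125 177 0.0015 0.0009
0.015 205 0.0014 0.0008
0.0175 242 0.0014 0.0008
slide [10.33, -4.51, 10.25] ang [0.0, -0.1, -0.0]
```

```bash
python3 -m crank '[{"slide":[2.5,-1.1,0],"angular":[0,0,0],"grip":10},{"slide":[5,-2.2,0],"angular":[0,0,0],"grip":10},{"slide":[7.5,-3.3,1],"angular":[0,0,0],"grip":10},{"slide":[10,-4.4,3],"angular":[0,0,0],"grip":10},{"slide":[10.3,-4.5,6],"angular":[0,0,0],"grip":10},{"slide":[10.3,-4.5,9],"angular":[0,0,0],"grip":10},{"slide":[10.3,-4.5,12],"angular":[0,0,0],"grip":10},{"slide":[10.3,-4.5,13],"angular":[0,0,0],"grip":10},{"slide":[10.3,-4.5,13],"angular":[0,0,0],"grip":10},{"slide":[10.3,-4.5,13],"angular":[0,0,0],"grip":10}]'
cat > chk.py <<'E'
from h import *
T=tool(); c=shot("wrist"); C=cloud(c); L=(C-T[:3,3])@T[:3,:3]; h=cv2.cvtColor(c["img"],cv2.COLOR_RGB2HSV)
y=(h[...,0]>14)&(h[...,0]<34)&(h[...,1]>70)&(h[...,2]>90)&(np.hypot(C[...,0]-.426,C[...,1]-.358)<.03)&(C[...,2]<.1); q=C[y]
if y.sum(): print("fit",y.sum(),q.min(0).round(4),q.max(0).round(4))
rim=(C[...,2]>.009)&(C[...,2]<.018)&(np.hypot(C[...,0]-.4283,C[...,1]-.3557)<.037)&(h[...,1]<60)
print("rim",rim.sum(),cv2.minEnclosingCircle(C[rim][:,:2].astype(np.float32)) if rim.any() else "")
b=(h[...,1]>50)&~y&(C[...,2]<.009)&(C[...,2]>0)&(np.hypot(C[...,0]-.426,C[...,1]-.358)<.025); q=C[b]
if b.any(): print("disc",b.sum(),q.min(0).round(4),q.max(0).round(4),np.median(q[:,2]))
t=np.array([.4252,.3595]); to(*t,-.0185,84)
E
python3 chk.py
```

```text
clock: 15.9
position: [0.4282, 0.3568, 0.0327]
ee_rot: [0.746, 0.666, 0.001, 0.0]
contact_force: [0.4, 0.6, 0.9]
width: 0.2
grip_force: 20.0
fit 1213 [0.4188 0.3458 0.0567] [0.4385 0.3663 0.0959]
rim 425 ((0.4282820522785187, 0.3559829592704773), 0.030057692900300026)
disc 704 [0.4129 0.3474 0.0005] [0.4371 0.372  0.0059] 0.0029624390152883234
slide [0.17, -0.34, 5.16] ang [0.1, -0.1, -0.4]
```

```bash
python3 -m crank '[{"slide":[0.2,-0.35,0.5],"angular":[0,0,0],"grip":10},{"slide":[0.2,-0.35,1.5],"angular":[0,0,0],"grip":10},{"slide":[0.2,-0.35,2.5],"angular":[0,0,0],"grip":10},{"slide":[0.2,-0.35,3.2],"angular":[0,0,0],"grip":10},{"slide":[0.2,-0.35,3.8],"angular":[0,0,0],"grip":10},{"slide":[0.2,-0.35,4.3],"angular":[0,0,0],"grip":10},{"slide":[0.2,-0.35,4.6],"angular":[0,0,0],"grip":10},{"slide":[0.2,-0.35,4.8],"angular":[0,0,0],"grip":10},{"slide":[0.2,-0.35,4.8],"angular":[0,0,0],"grip":10},{"slide":[0.2,-0.35,4.8],"angular":[0,0,0],"grip":10}]'
python3 chk.py; python3 -c "
from h import *
print(np.mean([(camera('wrist'),get_obs()['contact_force'])[1] for _ in range(4)],0))"
```

```text
clock: 16.95
position: [0.424, 0.3594, -0.0155]
ee_rot: [0.745, 0.667, 0.0, 0.0]
contact_force: [-0.5, -1.0, 5.0]
width: 0.203
grip_force: 20.0
fit 517 [0.4144 0.352  0.0017] [0.4397 0.369  0.079 ]
rim 770 ((0.42825984954833984, 0.35557299852371216), 0.030424905940890312)
disc 382 [0.4135 0.3347 0.0009] [0.4369 0.3722 0.0087] 0.0027100260644468965
slide [0.02, 0.12, 0.3] ang [0.1, -0.0, -0.3]
[-0.8344679  -1.1722007   5.36362436]
```

```bash
python3 - <<'E'
from h import *
T=tool(); c=shot("wrist"); C=cloud(c); h=cv2.cvtColor(c["img"],cv2.COLOR_RGB2HSV)
L=(C-T[:3,3])@T[:3,:3]
m=(np.hypot(C[...,0]-.4252,C[...,1]-.3595)<.016)&(C[...,2]<.06)&(L[...,0]>.0)
for lo in np.arange(-.001,.05,.002):
    k=m&(C[...,2]>=lo)&(C[...,2]<lo+.002)
    if k.sum(): print(lo.round(3),k.sum(),C[k].mean(0).round(4),np.ptp(L[k][:,1]).round(4),h[k].mean(0).round())
b=(h[...,0]<12)&(h[...,1]>50)&(C[...,2]<.012)&(np.hypot(C[...,0]-.426,C[...,1]-.358)<.026); print(b.sum(),C[b].mean(0).round(4),C[b].min(0).round(4),C[b].max(0).round(4))
print(get_obs()["contact_force"],get_obs()["torque"],T[:3,3])
E
```

```text
-0.001 99 [0.4263 0.3694 0.0006] 0.0312 [ 82.   6. 238.]
0.001 474 [0.4264 0.3682 0.002 ] 0.0305 [ 43.  42. 227.]
0.003 121 [0.4268 0.366  0.0034] 0.023 [ 10.  81. 217.]
0.005 2 [0.4309 0.3647 0.0064] 0.0006 [ 12.  91. 202.]
0.007 28 [0.4243 0.3658 0.0081] 0.0183 [ 14.  98. 191.]
0.009 29 [0.4247 0.3661 0.01  ] 0.018 [ 17. 107. 182.]
0.011 34 [0.4239 0.3667 0.0119] 0.0172 [ 18. 113. 187.]
0.013 37 [0.4246 0.3661 0.014 ] 0.0184 [ 19. 113. 201.]
0.015 40 [0.4249 0.366  0.016 ] 0.018 [ 21. 101. 227.]
0.017 137 [0.4244 0.3654 0.018 ] 0.019 [ 28.  33. 252.]
0.019 38 [0.4254 0.3669 0.0198] 0.0251 [ 25.  27. 215.]
0.021 16 [0.4272 0.3677 0.0217] 0.0249 [ 26.  28. 158.]
0.023 19 [0.4311 0.3677 0.0241] 0.0257 [ 31.  18. 173.]
0.025 35 [0.4237 0.3673 0.0262] 0.0248 [ 27.  48. 179.]
0.027 80 [0.4263 0.3667 0.028 ] 0.0251 [ 24.  74. 188.]
0.029 67 [0.4264 0.367  0.0301] 0.0259 [ 24.  81. 184.]
0.031 73 [0.4251 0.3675 0.0321] 0.0262 [ 24.  84. 201.]
0.033 270 [0.4261 0.3646 0.0343] 0.0254 [ 26.  28. 247.]
0.035 186 [0.4238 0.3642 0.0355] 0.0261 [ 27.  25. 241.]
0.037 70 [0.4272 0.3646 0.038 ] 0.0254 [ 26.  71. 191.]
0.039 63 [0.4256 0.3645 0.04  ] 0.026 [ 26.  73. 202.]
0.041 108 [0.4253 0.3633 0.0422] 0.0256 [ 29.  37. 224.]
0.043 77 [0.4263 0.3639 0.0436] 0.026 [ 31.  20. 216.]
0.045 36 [0.4258 0.3673 0.0461] 0.0256 [ 25.  39. 143.]
0.047 53 [0.4273 0.3655 0.048 ] 0.0257 [ 41.  26. 125.]
0.049 33 [0.4275 0.3679 0.0501] 0.026 [ 38.  14. 150.]
354 [0.4268 0.3663 0.0027] [0.4136 0.3544 0.0007] [0.4369 0.3726 0.0077]
[-1.07576703 -1.39050854  5.19566747] [-0.32890371  0.2014331   0.04859044] [ 0.42397554  0.3594676  -0.01556705]
```

```bash
python3 -m crank '[{"slide":[0,0,0.03],"angular":[0,0,0],"grip":10},{"slide":[0,0,0.05],"angular":[0,0,0],"grip":10},{"slide":[0,0,0.08],"angular":[0,0,0],"grip":10},{"slide":[0,0,0.1],"angular":[0,0,0],"grip":10},{"slide":[0,0,0.1],"angular":[0,0,0],"grip":10},{"slide":[0,0,0.1],"angular":[0,0,0],"grip":10},{"slide":[0,0,0.1],"angular":[0,0,0],"grip":10},{"slide":[0,0,0.1],"angular":[0,0,0],"grip":10},{"slide":[0,0,0.1],"angular":[0,0,0],"grip":10},{"slide":[0,0,0.1],"angular":[0,0,0],"grip":10}]'
python3 chk.py;python3 -c "
from h import *
c=shot('side'); C=cloud(c); o=get_obs(); print(o['contact_force'],o['torque'],o['position'])
r=np.hypot(C[...,0]-.4252,C[...,1]-.3595); h=cv2.cvtColor(c['img'],cv2.COLOR_RGB2HSV)
m=(r<.04)&(C[...,2]<.06)
for v in np.unique(np.where(m)[0]):
    u=np.where(m[v])[0]; print(v,u.min(),u.max(),(C[v,u[::3],2]*1000).round().astype(int).tolist(),h[v,u[::3],1].tolist())
"
```

```text
clock: 18.25
position: [0.4242, 0.3595, -0.0158]
ee_rot: [0.745, 0.667, 0.001, 0.0]
contact_force: [-1.8, -1.7, 10.0]
width: 0.197
grip_force: 20.0
fit 515 [0.415  0.3517 0.002 ] [0.4399 0.3691 0.0789]
rim 796 ((0.4279066324234009, 0.35561391711235046), 0.03056623414158821)
disc 374 [0.4138 0.3354 0.001 ] [0.4371 0.3721 0.0088] 0.0027251062693683242
slide [0.0, 0.11, 0.28] ang [0.1, -0.0, -0.3]
[-1.42315314 -1.59669376 10.09171673] [-0.52539521  0.34156837  0.02838589] [ 0.42414333  0.35956316 -0.0157576 ]
159 194 194 [60] [14]
160 185 198 [59, 56] [16, 18]
161 184 198 [58, 58, 52] [18, 14, 14]
162 184 198 [53, 55, 46, 53] [14, 15, 104, 16]
163 184 198 [49, 48, 44, 47, 45] [16, 14, 108, 12, 15]
164 184 198 [46, 45, 38, 39, 43] [18, 14, 114, 120, 16]
165 184 198 [41, 43, 36, 37, 39] [18, 12, 111, 67, 18]
166 184 198 [38, 38, 36, 35, 38] [15, 12, 108, 108, 16]
167 184 200 [35, 33, 31, 35, 32, 15] [16, 14, 104, 106, 16, 5]
168 185 200 [31, 28, 30, 24, 2, 12] [14, 17, 103, 62, 11, 0]
169 184 201 [4, 24, 23, 17, 4, 6] [4, 10, 111, 121, 4, 2]
170 183 202 [1, 2, 18, 20, 8, 5, 15] [10, 3, 116, 114, 3, 6, 2]
171 182 203 [1, 7, 1, 18, 9, 0, 4, 0] [16, 3, 13, 113, 72, 8, 7, 0]
172 181 203 [2, 11, 4, 9, 10, 2, 7, 3] [11, 8, 9, 111, 101, 5, 7, 4]
173 182 203 [4, 15, 4, 6, 2, 4, 8, 1] [17, 7, 11, 90, 80, 9, 6, 5]
174 181 203 [1, 3, 14, 5, 4, 0, 13, 5] [12, 3, 7, 47, 43, 7, 7, 5]
175 181 203 [5, 17, 13, 17, 12, 2, -1] [6, 3, 5, 4, 7, 5, 10]
176 182 202 [3, 11, 11, 9, 2] [9, 7, 7, 5, 4]
177 190 201 [5, 12, 4, 1] [6, 7, 5, 0]
178 190 199 [3, 4, 6, -1] [5, 6, 5, 5]
179 190 197 [1, -1, 0] [4, 0, 10]
180 192 192 [-1] [5]
```

Pressing down raises the force (5→10 N) at a rigid contact under the fitting, so the foot is seated. I'll ease off to about 2 N, open gently and look.

```bash
python3 -m crank '[{"slide":[0,0,-0.05],"angular":[0,0,0],"grip":10},{"slide":[0,0,-0.1],"angular":[0,0,0],"grip":10},{"slide":[0,0,-0.16],"angular":[0,0,0],"grip":10},{"slide":[0,0,-0.16],"angular":[0,0,0],"grip":10},{"slide":[0,0,-0.16],"angular":[0,0,0],"grip":10},{"slide":[0,0,-0.16],"angular":[0,0,0],"grip":10},{"slide":[0,0,-0.16],"angular":[0,0,0],"grip":10},{"slide":[0,0,-0.16],"angular":[0,0,0],"grip":10},{"slide":[0,0,-0.16],"angular":[0,0,0],"grip":10},{"slide":[0,0,-0.16],"angular":[0,0,0],"grip":10}]' 6
python3 chk.py
```

```text
clock: 19.35
position: [0.4239, 0.3593, -0.0157]
ee_rot: [0.745, 0.667, 0.0, 0.0]
contact_force: [0.8, -0.6, 2.6]
width: 0.208
grip_force: 7.0
fit 549 [0.4146 0.3358 0.002 ] [0.4401 0.369  0.0788]
rim 779 ((0.428202748298645, 0.35572516918182373), 0.03048417530953884)
disc 381 [0.4129 0.3532 0.0009] [0.4369 0.3719 0.0088] 0.0027669947104488612
slide [0.03, 0.13, 0.27] ang [0.0, -0.0, -0.3]
```

```bash
python3 -m crank '[{"slide":[0,0,0],"angular":[0,0,0],"grip":22},{"slide":[0,0,0],"angular":[0,0,0],"grip":24},{"slide":[0,0,0],"angular":[0,0,0],"grip":27},{"slide":[0,0,0],"angular":[0,0,0],"grip":30},{"slide":[0,0,0],"angular":[0,0,0],"grip":34},{"slide":[0,0,0],"angular":[0,0,0],"grip":38},{"slide":[0,0,0],"angular":[0,0,0],"grip":38},{"slide":[0,0,0],"angular":[0,0,0],"grip":38},{"slide":[0,0,0],"angular":[0,0,0],"grip":38},{"slide":[0,0,0],"angular":[0,0,0],"grip":38}]'
cat > fin.py <<'E'
from h import *
for n in("wrist","side"):
    T=tool(); c=shot(n); C=cloud(c); h=cv2.cvtColor(c["img"],cv2.COLOR_RGB2HSV)
    m=(np.hypot(C[...,0]-.4255,C[...,1]-.3595)<.02)&(C[...,2]<.06)&(h[...,0]>12)&(h[...,0]<34)&(h[...,1]>60)
    q=C[m]; print(n,m.sum(),np.percentile(q[:,2],[1,50,99]).round(4))
    for lo in np.arange(.003,.05,.003):
        k=q[(q[:,2]>=lo)&(q[:,2]<lo+.003)]
        if len(k)>2: print(lo.round(3),len(k),k.mean(0).round(4),np.ptp(k,0)[:2].round(4))
    rim=(C[...,2]>.009)&(C[...,2]<.018)&(np.hypot(C[...,0]-.4283,C[...,1]-.3557)<.037)&(h[...,1]<40)
    print("rim",cv2.minEnclosingCircle(C[rim][:,:2].astype(np.float32)))
E
python3 fin.py
```

```text
clock: 20.4
position: [0.4237, 0.3593, -0.0158]
ee_rot: [0.745, 0.667, 0.0, -0.0]
contact_force: [1.2, -0.5, -0.5]
width: 0.381
grip_force: 0.0
wrist 862 [0.0029 0.0273 0.0408]
0.003 7 [0.4207 0.3641 0.0035] [0.0178 0.0076]
0.006 23 [0.427  0.3663 0.0081] [0.0192 0.0104]
0.009 78 [0.4227 0.366  0.0106] [0.0211 0.0107]
0.012 94 [0.4237 0.365  0.0135] [0.0208 0.0097]
0.015 117 [0.4247 0.3642 0.0165] [0.0184 0.014 ]
0.018 57 [0.4239 0.3623 0.0193] [0.014  0.0119]
0.021 22 [0.4251 0.3622 0.0217] [0.0076 0.0049]
0.024 16 [0.4315 0.3641 0.0264] [0.0096 0.0018]
0.027 102 [0.4279 0.3624 0.0288] [0.0179 0.0161]
0.03 136 [0.4282 0.3609 0.0316] [0.0182 0.0205]
0.033 83 [0.4282 0.3589 0.0344] [0.0171 0.0127]
0.036 74 [0.4308 0.3559 0.0378] [0.0094 0.0104]
0.039 40 [0.4312 0.3558 0.0402] [0.0091 0.007 ]
rim ((0.4282896816730499, 0.35560324788093567), 0.030453268438577652)
side 57 [0.0038 0.0259 0.0431]
0.003 4 [0.4236 0.3597 0.0045] [0.0166 0.0124]
0.009 3 [0.4206 0.3556 0.0112] [0.0125 0.0094]
0.012 6 [0.4233 0.3529 0.0139] [0.0102 0.0066]
0.015 3 [0.4266 0.3543 0.0166] [0.0169 0.0091]
0.018 5 [0.4236 0.3538 0.0196] [0.0097 0.0072]
0.021 4 [0.4211 0.3569 0.0223] [0.0133 0.0061]
0.027 4 [0.4294 0.3516 0.0285] [0.0149 0.0138]
0.03 5 [0.4318 0.352  0.0317] [0.0179 0.0151]
0.033 7 [0.4264 0.3509 0.0348] [0.0127 0.0195]
0.036 7 [0.4269 0.3528 0.0375] [0.0143 0.0186]
0.039 4 [0.43   0.3552 0.0403] [0.0072 0.0064]
rim ((0.42680972814559937, 0.35622912645339966), 0.032238543033599854)
```

The fitting now leans about 12° towards (+x,−y): it isn't seated flat on that disc. I'll lift clear and measure what it stands on.

```bash
python3 -m crank '[{"slide":[0,0,-0.5],"angular":[0,0,0],"grip":38},{"slide":[0,0,-1.5],"angular":[0,0,0],"grip":38},{"slide":[0,0,-3],"angular":[0,0,0],"grip":38},{"slide":[0,0,-5],"angular":[0,0,0],"grip":38},{"slide":[-1,0,-8],"angular":[0,0,0],"grip":38},{"slide":[-3,0,-10],"angular":[0,0,0],"grip":38},{"slide":[-5,0,-11],"angular":[0,0,0],"grip":38},{"slide":[-6,0,-11],"angular":[0,0,0],"grip":38},{"slide":[-6,0,-11],"angular":[0,0,0],"grip":38},{"slide":[-6,0,-11],"angular":[0,0,0],"grip":38}]'
python3 fin.py
python3 - <<'E'
from h import *
import pickle
c=shot("wrist"); pickle.dump(c,open("w6.pkl","wb")); C=cloud(c); h=cv2.cvtColor(c["img"],cv2.COLOR_RGB2HSV)
r=np.hypot(C[...,0]-.4283,C[...,1]-.3557)
b=(r<.027)&(h[...,1]>40)
print("map: rows v, chars: hue class"); vs,us=np.where(r<.031)
for v in range(vs.min(),vs.max()+1,2):
    print(v,"".join('.' if r[v,u]>.031 else ('#' if C[v,u,2]>.009 and h[v,u,1]<50 else 'Y' if C[v,u,2]>.007 else 'b' if (h[v,u,0]<13 and h[v,u,1]>40) else '-') for u in range(us.min(),us.max()+1)))
br=(r<.027)&(h[...,0]<13)&(h[...,1]>40)&(C[...,2]<.007); q=C[br]; print(br.sum(),q.min(0).round(4),q.max(0).round(4)); print(cv2.minEnclosingCircle(q[:,:2].astype(np.float32)))
print("px",us.min(),us.max(),vs.min(),vs.max())
E
```

```text
clock: 21.5
position: [0.4169, 0.3001, 0.094]
ee_rot: [0.745, 0.667, 0.0, -0.0]
contact_force: [-0.7, 0.8, -0.0]
width: 0.383
grip_force: 0.0
wrist 611 [0.0018 0.0321 0.0418]
0.003 3 [0.4254 0.3545 0.0035] [0.0201 0.025 ]
0.006 8 [0.4244 0.3645 0.0081] [0.0135 0.0157]
0.009 14 [0.4194 0.3642 0.0104] [0.0138 0.0165]
0.012 31 [0.4208 0.3643 0.0132] [0.0154 0.0139]
0.015 35 [0.4243 0.3645 0.0168] [0.0167 0.0109]
0.018 54 [0.4213 0.3617 0.0191] [0.0133 0.0128]
0.024 3 [0.4286 0.3603 0.0266] [0.0151 0.0123]
0.027 40 [0.4315 0.355  0.0292] [0.0201 0.0207]
0.03 138 [0.4301 0.3545 0.0315] [0.0197 0.02  ]
0.033 133 [0.4268 0.3573 0.0342] [0.0163 0.0173]
0.036 28 [0.4315 0.3541 0.0379] [0.0114 0.01  ]
0.039 90 [0.4318 0.3527 0.0404] [0.0092 0.0091]
0.042 5 [0.4308 0.355  0.0423] [0.0042 0.0031]
rim ((0.4282510578632355, 0.3558339774608612), 0.030099645256996155)
side 57 [0.0041 0.0264 0.0442]
0.003 3 [0.4243 0.3605 0.0045] [0.0168 0.0106]
0.006 3 [0.4223 0.3529 0.0072] [0.0102 0.0019]
0.009 3 [0.4254 0.3574 0.0106] [0.0169 0.0086]
0.012 5 [0.4235 0.3516 0.0136] [0.0108 0.0065]
0.015 4 [0.4219 
[... 28229 characters left out ...]
....................................................
382 ...............#...........................................................................................#............................................................................................................#............................................................#..........................................................................................................................................................................................................................................
111 [0.4128 0.351  0.0007] [0.4376 0.3717 0.0042]
((0.42520153522491455, 0.3599497079849243), 0.012534009292721748)
px 0 511 0 383
```

The disc hasn't moved: centre (0.4252, 0.3599), radius about 12 mm, and domed, since the fitting rocks on it. I'll re-grip with the fingers closing along the lean direction, which squares it up. Then I'll set it on the free floor on the opposite side of the dish, with a hex flat turned toward the mound.

```bash
python3 - <<'E'
from h import *
import pickle
to(.4296,.355,.05,44); to(.4296,.355,-.0138,44)
c=pickle.load(open("w5.pkl","rb")); C=cloud(c); h=cv2.cvtColor(c["img"],cv2.COLOR_RGB2HSV)
r=np.hypot(C[...,0]-.4283,C[...,1]-.3557); m=(r<.027)
# disc edge subpixel by saturation half level; profile along u
u=np.array([.603,-.798]); w=np.array([.798,.603]); d=(C[...,:2]-[.4283,.3557])
a=d@u; b=d@w; k=np.abs(b)<.004
for lo in np.arange(-.032,.033,.002):
    z=k&(a>=lo)&(a<lo+.002)
    if z.sum(): print(lo.round(3),z.sum(),np.median(C[z][:,2]).round(4),C[z][:,2].max().round(4),h[z][:,1].mean().round(),c["img"][z].mean(0).round())
E
```

```text
slide [5.54, 0.7, 4.37] ang [-0.1, -0.0, 39.7]
slide [5.54, 0.71, 10.75] ang [-0.1, -0.0, 39.7]
-0.032 4 0.0132 0.0136 6.0 [88. 89. 90.]
-0.03 31 0.0087 0.0143 4.0 [109. 111. 111.]
-0.028 11 0.0012 0.0022 6.0 [151. 153. 155.]
-0.026 16 0.0012 0.0025 6.0 [159. 161. 163.]
-0.024 15 0.001 0.0018 6.0 [159. 161. 163.]
-0.022 11 0.0015 0.0028 7.0 [160. 163. 164.]
-0.02 15 0.0017 0.0033 6.0 [156. 156. 156.]
-0.018 10 0.0024 0.0038 52.0 [141. 121. 113.]
-0.016 15 0.0025 0.0038 86.0 [141. 108.  93.]
-0.014 11 0.0032 0.0052 85.0 [146. 113.  98.]
-0.012 14 0.0034 0.0053 84.0 [147. 113.  99.]
-0.01 12 0.0034 0.0043 85.0 [147. 114.  98.]
-0.008 14 0.0038 0.005 84.0 [147. 114.  98.]
-0.006 12 0.0039 0.0058 84.0 [147. 113.  98.]
-0.004 13 0.0039 0.0054 85.0 [146. 112.  97.]
-0.002 15 0.0041 0.0055 85.0 [144. 111.  96.]
0.0 12 0.0033 0.0044 86.0 [142. 109.  94.]
0.002 13 0.0032 0.0048 87.0 [139. 106.  92.]
0.004 15 0.0029 0.0046 86.0 [132. 101.  87.]
0.006 12 0.0022 0.0044 42.0 [136. 121. 114.]
0.008 13 0.0019 0.0033 6.0 [155. 155. 156.]
0.01 13 0.0014 0.0035 6.0 [160. 162. 164.]
0.012 12 0.0011 0.0029 6.0 [160. 163. 164.]
0.014 15 0.0014 0.0031 6.0 [160. 162. 164.]
0.016 9 0.0012 0.0025 6.0 [160. 162. 164.]
0.018 15 0.0013 0.0032 6.0 [160. 162. 163.]
0.02 10 0.0014 0.0019 6.0 [160. 162. 164.]
0.022 14 0.0014 0.0024 6.0 [160. 162. 164.]
0.024 10 0.0012 0.0026 6.0 [160. 163. 164.]
0.026 14 0.0018 0.0026 6.0 [164. 167. 168.]
0.028 10 0.0139 0.0145 6.0 [138. 141. 141.]
0.03 15 0.0001 0.0119 4.0 [56. 56. 57.]
0.032 10 -0.0003 0.0003 8.0 [30. 30. 30.]
```

```bash
python3 -m crank '[{"slide":[1.5,0.2,0],"angular":[0,0,8],"grip":45},{"slide":[3,0.4,0],"angular":[0,0,16],"grip":45},{"slide":[4.5,0.6,0],"angular":[0,0,24],"grip":45},{"slide":[5.5,0.7,1],"angular":[0,0,32],"grip":45},{"slide":[5.5,0.7,2],"angular":[0,0,39.7],"grip":45},{"slide":[5.5,0.7,3],"angular":[0,0,39.7],"grip":45},{"slide":[5.5,0.7,3.5],"angular":[0,0,39.7],"grip":45},{"slide":[5.5,0.7,3.5],"angular":[0,0,39.7],"grip":45},{"slide":[5.5,0.7,3.5],"angular":[0,0,39.7],"grip":45},{"slide":[5.5,0.7,3.5],"angular":[0,0,39.7],"grip":45}]'
cat > axis.py <<'E'
from h import *
T=tool(); c=shot("wrist"); C=cloud(c); h=cv2.cvtColor(c["img"],cv2.COLOR_RGB2HSV)
import sys
x,y=map(float,sys.argv[1:3])
m=(np.hypot(C[...,0]-x,C[...,1]-y)<.022)&(h[...,0]>12)&(h[...,0]<34)&(h[...,1]>25)&(C[...,2]<.06+float(sys.argv[3]))
q=C[m]; zt=np.percentile(q[:,2],99); s=q[q[:,2]>zt-.003]; s=s[np.hypot(*(s[:,:2]-np.median(s[:,:2],0)).T)<.008]
print("n",len(q),"stub top",zt.round(4),s.mean(0).round(4),np.ptp(s,0).round(4))
L=(q-T[:3,3])@T[:3,:3]
for lo in np.arange(zt-.036,zt,.003):
    k=(q[:,2]>=lo)&(q[:,2]<lo+.003)
    if k.sum()>3: print(lo.round(4),k.sum(),"tool x",L[k][:,0].min().round(4),L[k][:,0].max().round(4),"y",L[k][:,1].min().round(4),L[k][:,1].max().round(4))
E
python3 axis.py .4285 .357 0; python3 -c "
from h import *
to(.4296,.355,-.0138,44)"
```

```text
clock: 22.65
position: [0.4304, 0.3536, 0.0596]
ee_rot: [0.927, 0.374, 0.0, -0.0]
contact_force: [0.1, 0.1, 0.1]
width: 0.453
grip_force: 0.0
n 363 stub top 0.0404 [0.4337 0.3545 0.0392] [0.0088 0.0099 0.0034]
0.0044 4 tool x 0.0065 0.0087 y -0.0103 -0.0016
0.0074 21 tool x -0.0042 0.0095 y -0.0172 0.0001
0.0104 29 tool x -0.0064 0.0095 y -0.017 0.0009
0.0134 38 tool x -0.0072 0.0096 y -0.016 0.0018
0.0164 27 tool x -0.0075 0.0096 y -0.015 -0.0032
0.0224 5 tool x 0.0085 0.0094 y -0.0039 0.0025
0.0254 19 tool x -0.0031 0.0099 y -0.0112 0.0017
0.0284 79 tool x -0.0048 0.01 y -0.0111 0.0081
0.0314 51 tool x -0.0035 0.0101 y -0.0102 0.0064
0.0344 17 tool x -0.0021 0.005 y -0.0038 0.0032
0.0374 32 tool x -0.0018 0.0055 y -0.003 0.0063
slide [0.03, -0.15, 7.35] ang [-0.0, -0.1, -0.0]
```

```bash
python3 -m crank '[{"slide":[0,-0.15,1.5],"angular":[0,0,0],"grip":45},{"slide":[0,-0.15,3],"angular":[0,0,0],"grip":45},{"slide":[0,-0.15,4.5],"angular":[0,0,0],"grip":45},{"slide":[0,-0.15,6],"angular":[0,0,0],"grip":45},{"slide":[0,-0.15,7.3],"angular":[0,0,0],"grip":45},{"slide":[0,-0.15,7.3],"angular":[0,0,0],"grip":30},{"slide":[0,-0.15,7.3],"angular":[0,0,0],"grip":24},{"slide":[0,-0.15,7.3],"angular":[0,0,0],"grip":10},{"slide":[0,-0.15,7.3],"angular":[0,0,0],"grip":10},{"slide":[0,-0.15,7.3],"angular":[0,0,0],"grip":10}]' 20
python3 axis.py .427 .357 0; python3 chk.py
```

```text
clock: 23.7
position: [0.4295, 0.3551, -0.0131]
ee_rot: [0.927, 0.374, 0.001, -0.0]
contact_force: [-0.1, 1.0, 0.8]
width: 0.206
grip_force: 20.0
n 781 stub top 0.044 [0.4278 0.3662 0.0449] [0.0026 0.0025 0.0046]
0.008 37 tool x 0.0047 0.0093 y -0.0131 0.002
0.011 51 tool x 0.0041 0.0096 y -0.011 0.0045
0.014 58 tool x 0.004 0.0094 y -0.0103 0.0032
0.017 24 tool x 0.0012 0.009 y -0.009 -0.0029
0.02 12 tool x 0.0079 0.0099 y -0.0156 -0.0092
0.023 37 tool x 0.0036 0.0101 y -0.016 0.01
0.026 71 tool x -0.0062 0.0099 y -0.0102 0.0099
0.029 198 tool x -0.0068 0.0098 y -0.0094 0.01
0.032 81 tool x -0.0042 0.0101 y -0.0092 0.01
0.035 81 tool x -0.002 0.008 y -0.0091 0.01
0.038 66 tool x -0.0021 0.0083 y -0.0095 0.01
0.041 6 tool x 0.0018 0.0076 y -0.0093 0.0023
fit 438 [0.42   0.3435 0.0028] [0.4473 0.3685 0.0798]
rim 809 ((0.4284898638725281, 0.35516542196273804), 0.030557837337255478)
disc 300 [0.4178 0.3425 0.0005] [0.4374 0.3719 0.0088] 0.0026459929871365945
slide [-0.01, -0.61, 0.53] ang [0.0, -0.1, -40.0]
```

```bash
python3 -m crank '[{"slide":[0,0,0],"angular":[0,0,0],"grip":10},{"slide":[0,0,-0.5],"angular":[0,0,0],"grip":10},{"slide":[0,0,-1.5],"angular":[0,0,0],"grip":10},{"slide":[0,0,-3],"angular":[0,0,0],"grip":10},{"slide":[0,0,-5],"angular":[0,0,0],"grip":10},{"slide":[0,0,-6],"angular":[0,0,0],"grip":10},{"slide":[0,0,-6],"angular":[0,0,0],"grip":10},{"slide":[0,0,-6],"angular":[0,0,0],"grip":10},{"slide":[0,0,-6],"angular":[0,0,0],"grip":10},{"slide":[0,0,-6],"angular":[0,0,0],"grip":10}]' 40
python3 - <<'E'
from h import *
T=tool(); print(T[:3,3])
c=shot("wrist"); C=cloud(c); h=cv2.cvtColor(c["img"],cv2.COLOR_RGB2HSV); L=(C-T[:3,3])@T[:3,:3]
m=(np.abs(L[...,0])<.02)&(np.abs(L[...,1])<.022)&(L[...,2]>-.07)&(L[...,2]<-.012)&(h[...,0]>12)&(h[...,0]<34)&(h[...,1]>45)
q=L[m]
for lo in np.arange(-.064,-.012,.002):
    k=q[(q[:,2]>=lo)&(q[:,2]<lo+.002)]
    if len(k)>3: print(lo.round(3),len(k),"x",k[:,0].min().round(4),k[:,0].max().round(4),"y",k[:,1].min().round(4),k[:,1].max().round(4),"ymid",((k[:,1].min()+k[:,1].max())/2).round(4))
# hex front faces normals
f=q[(q[:,2]>-.034)&(q[:,2]<-.026)]
ys=np.arange(-.012,.013,.002)
print([(y.round(3),np.median(f[np.abs(f[:,1]-y)<.001][:,0]).round(4)) for y in ys if (np.abs(f[:,1]-y)<.001).sum()>2])
E
python3 chk.py
```

```text
clock: 24.8
position: [0.4285, 0.3541, 0.0454]
ee_rot: [0.927, 0.374, -0.001, 0.0]
contact_force: [0.5, -0.3, -0.1]
width: 0.197
grip_force: 40.0
[0.42850685 0.35412802 0.04537319]
-0.056 22 x -0.004 0.0083 y -0.0088 0.0097 ymid 0.0004
-0.054 59 x -0.0046 0.0085 y -0.0089 0.0097 ymid 0.0004
-0.052 44 x -0.0052 0.0088 y -0.0089 0.0089 ymid -0.0
-0.05 38 x -0.0061 0.0083 y -0.0091 0.0067 ymid -0.0012
-0.048 69 x -0.0095 0.01 y -0.0092 0.0097 ymid 0.0003
-0.046 120 x -0.0105 0.0098 y -0.0093 0.0098 ymid 0.0002
-0.044 121 x -0.0057 0.0097 y -0.0093 0.0097 ymid 0.0002
-0.042 41 x 0.0042 0.0095 y -0.0095 0.0087 ymid -0.0004
-0.04 30 x 0.0051 0.0097 y -0.0097 0.0082 ymid -0.0007
-0.038 7 x 0.008 0.0095 y -0.0103 0.0036 ymid -0.0033
-0.036 6 x 0.0078 0.0096 y -0.011 0.0031 ymid -0.0039
-0.034 5 x 0.0014 0.0045 y -0.0089 -0.0064 ymid -0.0077
-0.032 28 x 0.0014 0.009 y -0.0089 -0.0029 ymid -0.0059
-0.03 33 x 0.0053 0.0093 y -0.009 0.0026 ymid -0.0032
-0.028 36 x 0.0051 0.0095 y -0.0103 0.0038 ymid -0.0032
-0.026 32 x 0.0057 0.0095 y -0.0117 0.0026 ymid -0.0045
-0.024 22 x 0.006 0.0091 y -0.0118 0.002 ymid -0.0049
-0.022 11 x 0.0045 0.0087 y -0.0125 0.0001 ymid -0.0062
[(np.float64(-0.01), np.float64(0.0064)), (np.float64(-0.008), np.float64(0.0062)), (np.float64(-0.006), np.float64(0.0084)), (np.float64(-0.004), np.float64(0.0086)), (np.float64(-0.002), np.float64(0.008)), (np.float64(0.0), np.float64(0.0068)), (np.float64(0.002), np.float64(0.006)), (np.float64(0.004), np.float64(0.0054))]
fit 515 [0.4199 0.3434 0.0649] [0.4401 0.3684 0.0997]
rim 432 ((0.4283870458602905, 0.35563936829566956), 0.030155902728438377)
disc 632 [4.131e-01 3.470e-01 4.000e-04] [0.4374 0.3717 0.0057] 0.0029316066613586933
slide [0.12, -0.61, 6.41] ang [-0.0, 0.1, -40.0]
```

```bash
cat > plane.py <<'E'
from h import *
T=tool(); Q=[]
for _ in range(3):
    c=shot("wrist"); C=cloud(c); h=cv2.cvtColor(c["img"],cv2.COLOR_RGB2HSV); L=(C-T[:3,3])@T[:3,:3]
    m=(np.abs(L[...,0])<.012)&(np.abs(L[...,1])<.008)&(L[...,2]>-.052)&(L[...,2]<-.038)&(h[...,0]>12)&(h[...,0]<34)
    Q.append(L[m])
q=np.vstack(Q); 
def fit(q,k=3,tol=.001):
    s=np.ones(len(q),bool)
    for _ in range(15):
        A=np.c_[q[:,:2],np.ones(len(q))]; p=np.linalg.lstsq(A[s],q[s,2],rcond=None)[0]; s=np.abs(A@p-q[:,2])<tol
    return p,s
s0=q[(q[:,0]<.007)]
p,s=fit(s0,tol=.0015); print("collar top z=bx+cy+a",p.round(4),s.sum(),len(s0),"tilt about: dz/dx %.1f dz/dy %.1f deg"%tuple(np.rad2deg(np.arctan(p[:2]))))
M=np.concatenate([L[...,:3].reshape(-1,3)]); v=h.reshape(-1,3)
m=(np.abs(M[:,0])<.012)&(np.abs(M[:,1])<.009)&(M[:,2]<-.0515)&(M[:,2]>-.062)&(v[:,0]>12)&(v[:,0]<34)&(v[:,1]>20)
print("stub",m.sum(),M[m].mean(0).round(4),np.median(M[m],0).round(4))
m=(np.abs(M[:,0])<.014)&(np.abs(M[:,1])<.018)&(M[:,2]<-.0175)&(M[:,2]>-.034)&(v[:,0]>8)&(v[:,0]<34)&(v[:,1]>45); k=M[m]
for lo in np.arange(-.034,-.018,.003):
    j=k[(k[:,2]>=lo)&(k[:,2]<lo+.003)]
    if len(j)>4: print(lo.round(3),len(j),np.percentile(j[:,1],[2,98]).round(4),"front x",np.percentile(j[:,0],95).round(4))
print("zmax",np.percentile(k[:,2],99))
E
python3 plane.py
python3 - <<'E'
from h import *
for a in(10,12,14):print(a,(R.from_euler('z',17,degrees=True)*R.from_euler('x',-a,degrees=True)).as_rotvec(degrees=True).round(1))
E
```

```text
collar top z=bx+cy+a [ 0.0128  0.2866 -0.0464] 1171 1563 tilt about: dz/dx 0.7 dz/dy 16.0 deg
stub 243 [ 0.001   0.0032 -0.0535] [ 0.0011  0.0039 -0.0534]
-0.034 21 [-0.0089 -0.0037] front x 0.0067
-0.031 55 [-0.009   0.0032] front x 0.0094
-0.028 40 [-0.0103  0.0032] front x 0.0093
-0.025 40 [-0.012   0.0015] front x 0.0093
-0.022 11 [-0.0104  0.0013] front x 0.0089
zmax -0.020626377624440268
10 [-9.9 -1.5 17. ]
12 [-11.9  -1.8  16.9]
14 [-13.9  -2.1  16.9]
```

The collar's top plane shows the fitting is still held about 15° tilted about tool x, so I'll turn the tool by that much to make it upright, and yaw 17° for the hex flat.

```bash
python3 -m crank '[{"slide":[0,0,-2],"angular":[0,0,0],"grip":10},{"slide":[0,0,-4],"angular":[-4.9,-0.7,5.6],"grip":10},{"slide":[0,0,-4],"angular":[-9.9,-1.4,11.3],"grip":10},{"slide":[0,0,-4],"angular":[-14.9,-2.2,16.9],"grip":10},{"slide":[0,0,-4],"angular":[-14.9,-2.2,16.9],"grip":10},{"slide":[0,0,-4],"angular":[-14.9,-2.2,16.9],"grip":10},{"slide":[0,0,-4],"angular":[-14.9,-2.2,16.9],"grip":10},{"slide":[0,0,-4],"angular":[-14.9,-2.2,16.9],"grip":10},{"slide":[0,0,-4],"angular":[-14.9,-2.2,16.9],"grip":10},{"slide":[0,0,-4],"angular":[-14.9,-2.2,16.9],"grip":10}]'
cat > held.py <<'E'
from h import *
T=tool(); np.set_printoptions(suppress=True)
def pts(n,x0,y0):
    c=shot(n); C=cloud(c).reshape(-1,3); h=cv2.cvtColor(c["img"],cv2.COLOR_RGB2HSV).reshape(-1,3)
    m=(np.hypot(C[:,0]-x0,C[:,1]-y0)<.03)&(C[:,2]>.012)&(h[:,0]>8)&(h[:,0]<36)&(h[:,1]>40); return C[m]
g=(T@[0,-.003,-.03,1])[:3]; print("ref",g.round(4))
u=np.array([.603,-.798]); w=np.array([.798,.603])
for n in("wrist","side"):
    q=np.vstack([pts(n,*g[:2]) for _ in range(2)]); q=q[np.abs(q[:,2]-g[2])<.035]
    print(n,len(q))
    for lo in np.arange(g[2]-.034,g[2]+.034,.004):
        j=q[(q[:,2]>=lo)&(q[:,2]<lo+.004)]
        if len(j)>5: print(lo.round(4),len(j),"x",np.percentile(j[:,0],[2,98]).round(4),"y",np.percentile(j[:,1],[2,98]).round(4),"u",np.percentile(j[:,:2]@u,[2,98]).round(4),"w",np.percentile(j[:,:2]@w,[2,98]).round(4))
c=shot("wrist"); C=cloud(c).reshape(-1,3); h=cv2.cvtColor(c["img"],cv2.COLOR_RGB2HSV).reshape(-1,3); L=(C-T[:3,3])@T[:3,:3]
m=(np.abs(L[:,0])<.012)&(L[:,0]<.007)&(np.abs(L[:,1])<.008)&(L[:,2]>-.052)&(L[:,2]<-.038)&(h[:,0]>12)&(h[:,0]<34); q=C[m]; s=np.ones(len(q),bool)
for _ in range(15):
    A=np.c_[q[:,:2]-g[:2],np.ones(len(q))]; p=np.linalg.lstsq(A[s],q[s,2],rcond=None)[0]; s=np.abs(A@p-q[:,2])<.0015
print("collar top plane",s.sum(),"z",p[2].round(4),"slopes deg",np.rad2deg(np.arctan(p[:2])).round(1),"centre",((q[s].min(0)+q[s].max(0))/2).round(4))
print("target u,w for foot centre",(np.array([.4383,.3425])@u).round(4),(np.array([.4383,.3425])@w).round(4))
E
python3 held.py
```

```text
clock: 26.05
position: [0.4296, 0.3537, 0.0863]
ee_rot: [0.964, 0.23, 0.031, 0.127]
contact_force: [0.0, -0.1, 0.6]
width: 0.198
grip_force: 40.0
ref [0.4248 0.3632 0.1145]
wrist 1929
0.1005 28 x [0.4256 0.4329] y [0.36   0.3724] u [-0.0405 -0.0263] w [0.5624 0.5674]
0.1045 100 x [0.4262 0.433 ] y [0.3595 0.3727] u [-0.0403 -0.0259] w [0.5623 0.5676]
0.1085 109 x [0.4271 0.4333] y [0.3596 0.3718] u [-0.0391 -0.0257] w [0.5625 0.5678]
0.1125 168 x [0.4235 0.4331] y [0.3594 0.3717] u [-0.0398 -0.0259] w [0.5608 0.5674]
0.1165 22 x [0.4276 0.4296] y [0.3689 0.3766] u [-0.0416 -0.0362] w [0.5641 0.5699]
0.1205 87 x [0.424  0.4343] y [0.3593 0.3753] u [-0.0416 -0.0252] w [0.5626 0.5679]
0.1245 227 x [0.4185 0.4344] y [0.3618 0.3757] u [-0.0436 -0.0268] w [0.5576 0.568 ]
0.1285 723 x [0.4154 0.4342] y [0.3559 0.3729] u [-0.0435 -0.0249] w [0.5487 0.5676]
0.1325 162 x [0.4213 0.4303] y [0.3547 0.3776] u [-0.0446 -0.0256] w [0.5528 0.5683]
0.1365 276 x [0.4209 0.4346] y [0.3582 0.3767] u [-0.0455 -0.0265] w [0.5536 0.5652]
0.1405 27 x [0.4273 0.4343] y [0.3592 0.362 ] u [-0.0292 -0.0267] w [0.5577 0.5649]
side 84
0.1045 7 x [0.4144 0.4305] y [0.3601 0.3663] u [-0.042  -0.0295] w [0.5512 0.5642]
0.1085 13 x [0.414  0.4304] y [0.3519 0.3649] u [-0.0414 -0.0261] w [0.5473 0.5614]
0.1125 16 x [0.415  0.4316] y [0.3522 0.3695] u [-0.0406 -0.0268] w [0.547 0.566]
0.1165 13 x [0.4146 0.4295] y [0.356  0.3697] u [-0.0446 -0.026 ] w [0.55   0.5581]
0.1245 7 x [0.4126 0.4208] y [0.3568 0.3715] u [-0.0474 -0.0319] w [0.5475 0.5537]
0.1285 12 x [0.413 0.421] y [0.3562 0.3793] u [-0.051  -0.0315] w [0.5482 0.562 ]
0.1325 8 x [0.4149 0.4208] y [0.3484 0.3692] u [-0.0433 -0.0246] w [0.5453 0.5556]
collar top plane 398 z 0.1306 slopes deg [-1.6  2.8] centre [0.4238 0.3651 0.1307]
target u,w for foot centre -0.009 0.5563
```

```bash
python3 -c "
from h import *
T=tool(); print((T[:3,:3].T@np.array([.0142,-.0213,-.065])*100).round(2),(T[:3,:3].T@np.array([.0142,-.0213,0])*100).round(2), (T[:3,:3].T@np.array([0,0,-1.])).round(3))"
```

```text
[0.3  0.77 6.94] [0.3  2.46 0.66] [-0.    -0.259  0.966]
```

```bash
python3 -m crank '[{"slide":[0.15,1.2,0.3],"angular":[-1.2,0,0],"grip":10},{"slide":[0.3,2.5,0.7],"angular":[-2.5,0,0],"grip":10},{"slide":[0.3,2,2.5],"angular":[-2.5,0,0],"grip":10},{"slide":[0.3,1.4,4.5],"angular":[-2.5,0,0],"grip":10},{"slide":[0.3,1.1,5.8],"angular":[-2.5,0,0],"grip":10},{"slide":[0.3,0.77,6.9],"angular":[-2.5,0,0],"grip":10},{"slide":[0.3,0.77,6.9],"angular":[-2.5,0,0],"grip":10},{"slide":[0.3,0.77,6.9],"angular":[-2.5,0,0],"grip":10},{"slide":[0.3,0.77,6.9],"angular":[-2.5,0,0],"grip":10},{"slide":[0.3,0.77,6.9],"angular":[-2.5,0,0],"grip":10}]'
python3 held.py; python3 chk.py | grep -v slide
```

```text
clock: 27.3
position: [0.4437, 0.3339, 0.0223]
ee_rot: [0.961, 0.23, 0.036, 0.147]
contact_force: [0.3, -0.5, -0.3]
width: 0.201
grip_force: 40.0
ref [0.4382 0.3444 0.05  ]
wrist 1317
0.036 15 x [0.4398 0.4462] y [0.3443 0.3529] u [-0.0164 -0.0057] w [0.5636 0.5662]
0.04 90 x [0.4402 0.4467] y [0.3406 0.353 ] u [-0.0161 -0.0024] w [0.5618 0.5669]
0.044 105 x [0.4406 0.4468] y [0.3407 0.3528] u [-0.0157 -0.0024] w [0.562  0.5671]
0.048 124 x [0.4367 0.4468] y [0.3398 0.3529] u [-0.0166 -0.0022] w [0.56   0.5669]
0.052 20 x [0.4371 0.4431] y [0.3553 0.3677] u [-0.0298 -0.017 ] w [0.5668 0.5705]
0.056 102 x [0.4369 0.4475] y [0.3434 0.3684] u [-0.0305 -0.0042] w [0.5625 0.5705]
0.06 227 x [0.4313 0.4477] y [0.3441 0.3572] u [-0.0214 -0.0048] w [0.5564 0.5673]
0.064 304 x [0.4282 0.4477] y [0.3363 0.3578] u [-0.0209 -0.0022] w [0.5479 0.5674]
0.068 185 x [0.4349 0.4443] y [0.3368 0.3593] u [-0.0226 -0.003 ] w [0.5523 0.5674]
0.072 118 x [0.4344 0.4481] y [0.3401 0.3585] u [-0.0233 -0.0038] w [0.553  0.5647]
0.076 27 x [0.4412 0.4477] y [0.3415 0.3442] u [-0.0066 -0.0047] w [0.5581 0.5648
[... 213 characters left out ...]
.3485] u [-0.02   -0.0015] w [0.5478 0.5602]
0.052 9 x [0.4295 0.4426] y [0.3359 0.3484] u [-0.0182 -0.0046] w [0.5469 0.5587]
0.06 6 x [0.4279 0.4425] y [0.3307 0.3482] u [-0.0197  0.0028] w [0.5484 0.5537]
0.064 7 x [0.4298 0.4338] y [0.3343 0.3581] u [-0.0246 -0.0063] w [0.5449 0.5619]
0.068 11 x [0.4279 0.434 ] y [0.3402 0.3559] u [-0.0249 -0.0104] w [0.5476 0.5586]
collar top plane 367 z 0.0659 slopes deg [-0.8 -0.8] centre [0.4374 0.3465 0.0658]
target u,w for foot centre -0.009 0.5563
fit 490 [0.4274 0.3342 0.0395] [0.4476 0.3569 0.0746]
rim 536 ((0.42818719148635864, 0.3557499051094055), 0.03023449145257473)
disc 808 [0.4129 0.3476 0.0005] [0.4373 0.3719 0.0054] 0.0030072445784206925
```

```bash
cat > hexfit.py <<'E'
from h import *
from scipy.optimize import least_squares
T=tool(); g=(T@[0,-.003,-.03,1])[:3]; u=np.array([.603,-.798]); w=np.array([.798,.603]); Q=[]
for n in("wrist","wrist","wrist","side","side","side"):
    c=shot(n); C=cloud(c).reshape(-1,3); h=cv2.cvtColor(c["img"],cv2.COLOR_RGB2HSV).reshape(-1,3)
    m=(np.hypot(C[:,0]-g[0],C[:,1]-g[1])<.02)&(np.abs(C[:,2]-g[2]+.0075)<.0045)&(h[:,0]>4)&(h[:,0]<36)&(h[:,1]>35); Q.append((n,C[m]))
for tag,sel in(("wrist",["wrist"]),("both",["wrist","side"])):
    q=np.vstack([x for n,x in Q if n in sel])[:,:2]@np.c_[u,w]
    def sd(p,q):
        d=q-p[:2]; a=p[2]+np.arange(6)*np.pi/3; return (d@np.array([np.cos(a),np.sin(a)])).max(1)-p[3]
    best=min((least_squares(sd,[-.009,.5563,a,.0091],args=(q,),loss="soft_l1",f_scale=.0007,x_scale=[.001,.001,.1,.0005],bounds=([-.03,.54,-2,.0085],[.01,.57,2,.0106])) for a in np.radians([0,15,30,45])),key=lambda r:r.cost)
    print(tag,len(q),"u,w",best.x[:2].round(4),"normal deg from u (mod60)",(np.rad2deg(best.x[2])%60).round(1),"apothem",best.x[3].round(4),"rms",np.sqrt(np.mean(best.fun**2)).round(4))
E
python3 hexfit.py
```

```text
wrist 282 u,w [-0.0111  0.5564] normal deg from u (mod60) 59.9 apothem 0.0087 rms 0.0002
both 305 u,w [-0.0111  0.5565] normal deg from u (mod60) 59.7 apothem 0.0086 rms 0.0007
```

```bash
python3 -c "
from h import *
T=tool()
for z in(0,-.01,-.02,-.03,-.033,-.0345,-.0355): print(z,(T[:3,:3].T@np.array([.00115,-.0015,z])*100).round(2))"
```

```text
0 [0.03 0.18 0.06]
-0.01 [ 0.03 -0.12  1.01]
-0.02 [ 0.03 -0.42  1.96]
-0.03 [ 0.03 -0.73  2.92]
-0.033 [ 0.03 -0.82  3.2 ]
-0.0345 [ 0.03 -0.86  3.35]
-0.0355 [ 0.03 -0.89  3.44]
```

```bash
python3 -m crank '[{"slide":[0.03,0.18,0.06],"angular":[0,0,0],"grip":10},{"slide":[0.03,-0.12,1.01],"angular":[0,0,0],"grip":10},{"slide":[0.03,-0.42,1.96],"angular":[0,0,0],"grip":10},{"slide":[0.03,-0.58,2.44],"angular":[0,0,0],"grip":10},{"slide":[0.03,-0.73,2.92],"angular":[0,0,0],"grip":10},{"slide":[0.03,-0.78,3.06],"angular":[0,0,0],"grip":10},{"slide":[0.03,-0.82,3.2],"angular":[0,0,0],"grip":10},{"slide":[0.03,-0.82,3.2],"angular":[0,0,0],"grip":10},{"slide":[0.03,-0.82,3.2],"angular":[0,0,0],"grip":10},{"slide":[0.03,-0.82,3.2],"angular":[0,0,0],"grip":10}]'
python3 hexfit.py; python3 held.py | grep collar; python3 chk.py | grep -v slide; python3 -c "
from h import *
T=tool()
print(np.mean([(camera('top'),get_obs()['contact_force'])[1] for _ in range(3)],0).round(2))
print((T[:3,:3].T@np.array([0,0,-.001])*100).round(3))"
```

```text
clock: 28.9
position: [0.4456, 0.3343, -0.0067]
ee_rot: [0.961, 0.231, 0.038, 0.147]
contact_force: [-4.8, 1.8, 28.1]
width: 0.195
grip_force: 40.0
wrist 156 u,w [-0.009   0.5567] normal deg from u (mod60) 56.3 apothem 0.0085 rms 0.0003
both 174 u,w [-0.0092  0.5567] normal deg from u (mod60) 55.3 apothem 0.0085 rms 0.0012
collar top plane 357 z 0.0384 slopes deg [-1.9 -6.2] centre [0.4389 0.3459 0.038 ]
fit 293 [0.4327 0.3368 0.0125] [0.4496 0.3605 0.0915]
rim 742 ((0.42859983444213867, 0.35510778427124023), 0.030529145151376724)
disc 473 [0.4135 0.3551 0.0009] [0.4373 0.3718 0.0056] 0.0036121159797231905
[-5.53  1.32 28.33]
[-0.001 -0.03   0.095]
```

It's blocked at 28 N with the dish nudged by under 1 mm along +u, which suggests the outer hex edge is on the dish wall. I'll back off, shift inward and re-measure.

```bash
python3 -m crank '[{"slide":[0,0.15,-0.5],"angular":[0,0,0],"grip":10},{"slide":[0,0.35,-1.15],"angular":[0,0,0],"grip":10},{"slide":[0,0.6,-1.9],"angular":[0,0,0],"grip":10},{"slide":[0,0.6,-1.9],"angular":[0,0,0],"grip":10},{"slide":[0,0.6,-1.9],"angular":[0,0,0],"grip":10},{"slide":[0,0.6,-1.9],"angular":[0,0,0],"grip":10},{"slide":[0,0.6,-1.9],"angular":[0,0,0],"grip":10},{"slide":[0,0.6,-1.9],"angular":[0,0,0],"grip":10},{"slide":[0,0.6,-1.9],"angular":[0,0,0],"grip":10},{"slide":[0,0.6,-1.9],"angular":[0,0,0],"grip":10}]'
python3 hexfit.py; python3 held.py | grep -A9 wrist; python3 held.py|grep collar; python3 chk.py | grep -v slide
python3 - <<'E'
from h import *
from scipy.optimize import least_squares
# dish: rim circle and floor edge from the top and wrist views (robust circle on points z>10 mm)
for n in("wrist",):
    c=shot(n); C=cloud(c).reshape(-1,3); h=cv2.cvtColor(c["img"],cv2.COLOR_RGB2HSV).reshape(-1,3)
    r=np.hypot(C[:,0]-.4283,C[:,1]-.3557); q=C[(r<.034)&(r>.024)&(C[:,2]>.0125)&(C[:,2]<.0155)&(h[:,1]<40)]
    f=least_squares(lambda p:np.hypot(q[:,0]-p[0],q[:,1]-p[1])-p[2],[.4283,.3557,.029],loss="soft_l1",f_scale=.001); rr=np.hypot(q[:,0]-f.x[0],q[:,1]-f.x[1]); print("rim fit",len(q),f.x.round(4),np.percentile(rr,[2,50,98]).round(4),"az cover",np.histogram(np.rad2deg(np.arctan2(q[:,1]-.3557,q[:,0]-.4283)),bins=8,range=(-180,180))[0])
E
```

```text
clock: 30.65
position: [0.4442, 0.3319, 0.0084]
ee_rot: [0.961, 0.23, 0.036, 0.148]
contact_force: [0.1, -0.3, -0.7]
width: 0.198
grip_force: 40.0
wrist 213 u,w [-0.008   0.5543] normal deg from u (mod60) 57.4 apothem 0.0092 rms 0.0003
both 236 u,w [-0.008   0.5551] normal deg from u (mod60) 56.5 apothem 0.0085 rms 0.0008
wrist 979
0.0222 6 x [0.4415 0.4462] y [0.3365 0.348 ] u [-0.0115  0.0005] w [0.5588 0.5635]
0.0262 72 x [0.4402 0.4468] y [0.336  0.3491] u [-0.0131  0.0013] w [0.5591 0.5647]
0.0302 86 x [0.441  0.4469] y [0.3372 0.3491] u [-0.0127  0.0004] w [0.56   0.5651]
0.0342 61 x [0.4418 0.447 ] y [0.3366 0.3495] u [-0.0126  0.0005] w [0.5589 0.5653]
0.0382 26 x [0.4382 0.4429] y [0.3506 0.3647] u [-0.0265 -0.0142] w [0.5611 0.5699]
0.0422 68 x [0.437  0.4478] y [0.3362 0.3676] u [-0.0299  0.0007] w [0.5589 0.5704]
0.0462 178 x [0.4363 0.448 ] y [0.3387 0.3619] u [-0.0242 -0.0009] w [0.5597 0.5688]
0.0502 177 x [0.4292 0.448 ] y [0.3341 0.3556] u [-0.0205 -0.0011] w [0.5477 0.5667]
0.0542 166 x [0.4336 0.4478] y [0.335  0.3673] u [-0.0298 -0.0011] w [0.5488 0.5697]
collar top plane 367 z 0.0534 slopes deg [-0.5 -6.4] centre [0.438  0.3438 0.0529]
fit 349 [0.4147 0.3303 0.0093] [0.4481 0.3583 0.0615]
rim 537 ((0.4283982813358307, 0.35549041628837585), 0.030243011191487312)
disc 788 [0.413  0.348  0.0008] [0.4374 0.3713 0.0056] 0.0030937328367372785
rim fit 359 [0.4284 0.3556 0.0292] [0.0284 0.0292 0.03  ] az cover [ 0  7 16 68 76 86 80 26]
```

```bash
cat > plan.py <<'E'
from h import *
import sys
fu,fw,fz,nx,ny,yaw,tu,tw,tz=map(float,sys.argv[1:])
u=np.array([.603,-.798]); w=np.array([.798,.603]); T=tool()
f=np.r_[fu*u+fw*w,fz]; t=np.r_[tu*u+tw*w,tz]
n=np.array([-np.tan(np.radians(nx)),-np.tan(np.radians(ny)),1]); n/=np.linalg.norm(n)
W=R.from_euler('z',yaw,degrees=True)*R.from_rotvec(np.cross(n,[0,0,1])); p=t+W.apply(T[:3,3]-f)
print("foot",f.round(4),"target",t.round(4))
print("slide",(T[:3,:3].T@(p-T[:3,3])*100).round(2),"ang",R.from_matrix(T[:3,:3].T@W.as_matrix()@T[:3,:3]).as_rotvec(degrees=True).round(1),"down1cm",(T[:3,:3].T@[0,0,-1.]).round(2))
E
python3 plan.py -.0075 .554 .0245 -.5 -6.4 3 -.0108 .5563 .016
```

```text
foot [0.4376 0.34   0.0245] target [0.4374 0.3441 0.016 ]
slide [ 0.31 -0.79  0.72] ang [ 5.6  3.9 -1.9] down1cm [-0.   -0.3   0.95]
```

```bash
python3 -m crank '[{"slide":[0.1,-0.25,0.2],"angular":[2,1.3,-0.6],"grip":10},{"slide":[0.2,-0.5,0.45],"angular":[4,2.6,-1.3],"grip":10},{"slide":[0.31,-0.79,0.72],"angular":[5.6,3.9,-1.9],"grip":10},{"slide":[0.31,-0.79,0.72],"angular":[5.6,3.9,-1.9],"grip":10},{"slide":[0.31,-0.79,0.72],"angular":[5.6,3.9,-1.9],"grip":10},{"slide":[0.31,-0.79,0.72],"angular":[5.6,3.9,-1.9],"grip":10},{"slide":[0.31,-0.79,0.72],"angular":[5.6,3.9,-1.9],"grip":10},{"slide":[0.31,-0.79,0.72],"angular":[5.6,3.9,-1.9],"grip":10},{"slide":[0.31,-0.79,0.72],"angular":[5.6,3.9,-1.9],"grip":10},{"slide":[0.31,-0.79,0.72],"angular":[5.6,3.9,-1.9],"grip":10}]'
python3 hexfit.py; python3 held.py > o.txt; sed -n 2,8p o.txt; grep collar o.txt; python3 -c "
from h import *
T=tool(); o=get_obs(); print(o['contact_force'],o['torque'])
c=shot('wrist'); L=(cloud(c)-T[:3,3])@T[:3,:3]; h=cv2.cvtColor(c['img'],cv2.COLOR_RGB2HSV)
for s in(-1,1):
    m=(L[...,0]>-.01)&(L[...,0]<.014)&(L[...,1]*s>.009)&(L[...,1]*s<.032)&(L[...,2]<-.02)&(L[...,2]>-.09)&(h[...,1]<60)
    q=L[m]; C=cloud(c)[m]
    for lo in np.arange(-.06,-.02,.004):
        k=(q[:,2]>=lo)&(q[:,2]<lo+.004)
        if k.sum()>2: print(s,lo.round(3),k.sum(),'|y|',np.abs(q[k,1]).min().round(4),np.abs(q[k,1]).max().round(4),'x',q[k,0].max().round(4),'worldz',C[k,2].min().round(4))
"
```

```text
clock: 32.55
position: [0.4446, 0.3383, -0.0008]
ee_rot: [0.961, 0.253, 0.055, 0.093]
contact_force: [-0.1, 0.3, 0.1]
width: 0.197
grip_force: 40.0
wrist 184 u,w [-0.0107  0.5569] normal deg from u (mod60) 0.3 apothem 0.0085 rms 0.0002
both 204 u,w [-0.0109  0.5569] normal deg from u (mod60) 59.4 apothem 0.0085 rms 0.0008
wrist 833
0.018 62 x [0.4395 0.4466] y [0.342  0.3527] u [-0.0164 -0.0036] w [0.5627 0.5669]
0.022 77 x [0.4406 0.4469] y [0.3408 0.3524] u [-0.0155 -0.0025] w [0.5621 0.5669]
0.026 57 x [0.4404 0.4469] y [0.3402 0.3525] u [-0.0158 -0.0023] w [0.5613 0.5667]
0.03 22 x [0.4371 0.4423] y [0.3524 0.3642] u [-0.026  -0.0167] w [0.5613 0.5698]
0.034 38 x [0.4376 0.4475] y [0.3368 0.3565] u [-0.0187  0.0002] w [0.5591 0.5671]
0.038 152 x [0.4369 0.4477] y [0.3429 0.3569] u [-0.0191 -0.0038] w [0.5619 0.5669]
collar top plane 329 z 0.0451 slopes deg [-0.3 -0.6] centre [0.4377 0.3446 0.045 ]
[ 0.22496312  0.38129609 -0.27780658] [0.10289912 0.14024083 0.01676937]
-1 -0.06 105 |y| 0.0093 0.0239 x 0.0106 worldz 0.0502
-1 -0.056 92 |y| 0.0091 0.0237 x 0.0102 worldz 0.0463
-1 -0.052 78 |y| 0.0092 0.0231 x 0.0102 worldz 0.0426
-1 -0.048 76 |y| 0.0095 0.0227 x 0.0101 worldz 0.039
-1 -0.044 63 |y| 0.0097 0.0229 x 0.0102 worldz 0.0348
-1 -0.04 36 |y| 0.0098 0.0179 x 0.0102 worldz 0.0325
-1 -0.036 7 |y| 0.0111 0.0147 x 0.0099 worldz 0.0316
1 -0.06 124 |y| 0.0092 0.0243 x 0.0105 worldz 0.0564
1 -0.056 90 |y| 0.0095 0.0245 x 0.0104 worldz 0.0528
1 -0.052 88 |y| 0.0093 0.0238 x 0.0103 worldz 0.0492
1 -0.048 79 |y| 0.009 0.0235 x 0.0104 worldz 0.045
1 -0.044 64 |y| 0.0095 0.0228 x 0.0102 worldz 0.0411
1 -0.04 44 |y| 0.0093 0.0184 x 0.0102 worldz 0.0372
1 -0.036 18 |y| 0.0093 0.0168 x 0.01 worldz 0.0351
```

```bash
python3 -m crank '[{"slide":[-0.01,-0.04,0.2],"angular":[0,0,0],"grip":10},{"slide":[-0.02,-0.08,0.39],"angular":[0,0,0],"grip":10},{"slide":[-0.03,-0.1,0.49],"angular":[0,0,0],"grip":10},{"slide":[-0.035,-0.124,0.585],"angular":[0,0,0],"grip":10},{"slide":[-0.04,-0.145,0.68],"angular":[0,0,0],"grip":10},{"slide":[-0.04,-0.145,0.68],"angular":[0,0,0],"grip":10},{"slide":[-0.04,-0.145,0.68],"angular":[0,0,0],"grip":10},{"slide":[-0.04,-0.145,0.68],"angular":[0,0,0],"grip":10},{"slide":[-0.04,-0.145,0.68],"angular":[0,0,0],"grip":10},{"slide":[-0.04,-0.145,0.68],"angular":[0,0,0],"grip":10}]'
python3 hexfit.py; python3 held.py > o.txt; grep collar o.txt; python3 chk.py|grep rim; python3 -c "
from h import *
T=tool(); o=get_obs(); print(o['contact_force'],o['torque'],o['position'])"
```

```text
clock: 34.15
position: [0.445, 0.3383, -0.0067]
ee_rot: [0.961, 0.253, 0.055, 0.094]
contact_force: [-1.4, -0.8, 6.3]
width: 0.199
grip_force: 40.0
wrist 166 u,w [-0.0105  0.5568] normal deg from u (mod60) 0.8 apothem 0.0086 rms 0.0002
both 187 u,w [-0.0107  0.557 ] normal deg from u (mod60) 59.5 apothem 0.0085 rms 0.0007
collar top plane 332 z 0.0391 slopes deg [-1.3  0.8] centre [0.4379 0.3445 0.0391]
rim 668 ((0.4284646213054657, 0.3550545871257782), 0.030472643673419952)
[-0.23334665 -1.2405966   6.04451211] [-0.19373058  0.17990358 -0.06299637] [ 0.4450347   0.33830786 -0.00669286]
```

Contact comes at an estimated foot height of about 10 mm, well above the visible floor. I'll cross-check the dish's inside profile in the other cameras' depth before pushing further.

```bash
python3 - <<'E'
from h import *
import pickle
D=np.array([.4283,.3557]); u=np.array([.603,-.798])
for n in("top0","top1","top2","side0","side2","w5"):
    c=pickle.load(open(n+".pkl","rb")); C=cloud(c); d=C[...,:2]-D; r=np.hypot(d[...,0],d[...,1]); ok=c["depth"]>0
    print(n,[(lo,int((k:=(r>=lo/1000)&(r<hi/1000)&ok&(C[...,2]<.1)).sum()),(C[k][:,2].mean()*1000).round(1) if k.sum() else None,(C[k][:,2].std()*1000).round(1) if k.sum() else None) for lo,hi in((0,5),(5,10),(10,15),(15,20),(20,25),(40,55))])
E
python3 - <<'E'
from h import *
T=tool(); o=get_obs()
# lowest visible brass points now + side view of fitting bottom
for n in("wrist","side"):
    c=shot(n); C=cloud(c); h=cv2.cvtColor(c["img"],cv2.COLOR_RGB2HSV)
    m=(np.hypot(C[...,0]-.4377,C[...,1]-.344)<.013)&(h[...,1]>60)&(C[...,2]<.05)
    print(n,m.sum(),np.percentile(C[m][:,2],[1,5,20,50,90]).round(4))
E
```

```text
top0 [(0, 7, np.float64(3.5), np.float64(3.6)), (5, 22, np.float64(3.5), np.float64(2.8)), (10, 36, np.float64(2.4), np.float64(2.6)), (15, 52, np.float64(2.8), np.float64(2.3)), (20, 66, np.float64(2.2), np.float64(2.6)), (40, 409, np.float64(0.3), np.float64(2.5))]
top1 [(0, 7, np.float64(5.9), np.float64(2.8)), (5, 23, np.float64(3.6), np.float64(2.5)), (10, 34, np.float64(2.6), np.float64(2.4)), (15, 56, np.float64(1.8), np.float64(2.6)), (20, 61, np.float64(1.5), np.float64(2.6)), (40, 415, np.float64(-0.1), np.float64(2.4))]
top2 [(0, 8, np.float64(3.6), np.float64(3.0)), (5, 21, np.float64(3.3), np.float64(2.1)), (10, 37, np.float64(2.0), np.float64(2.6)), (15, 49, np.float64(2.4), np.float64(2.6)), (20, 64, np.float64(2.3), np.float64(2.4)), (40, 414, np.float64(0.2), np.float64(2.4))]
side0 [(0, 5, np.float64(4.2), np.float64(1.8)), (5, 10, np.float64(4.5), np.float64(2.3)), (10, 14, np.float64(4.1), np.float64(2.6)), (15, 14, np.float64(4.2), np.float64(1.2)), (20, 18, np.float64(4.1), np.float64(3.8)), (40, 161, np.float64(2.1), np.float64(2.1))]
side2 [(0, 6, np.float64(6.8), np.float64(1.6)), (5, 9, np.float64(4.4), np.float64(1.5)), (10, 10, np.float64(4.8), np.float64(1.4)), (15, 16, np.float64(4.1), np.float64(1.9)), (20, 23, np.float64(4.6), np.float64(3.6)), (40, 164, np.float64(2.3), np.float64(2.3))]
w5 [(0, 68, np.float64(3.7), np.float64(0.9)), (5, 189, np.float64(2.9), np.float64(1.0)), (10, 318, np.float64(2.1), np.float64(1.1)), (15, 442, np.float64(1.5), np.float64(0.8)), (20, 564, np.float64(1.3), np.float64(0.8)), (40, 3577, np.float64(-0.5), np.float64(0.8))]
wrist 305 [0.0028 0.015  0.0204 0.0356 0.044 ]
side 35 [0.0155 0.0167 0.0205 0.0239 0.0424]
```

```bash
python3 - <<'E'
from h import *
T=tool(); c=shot("wrist"); C=cloud(c); u=np.array([.603,-.798]); w=np.array([.798,.603]); h=cv2.cvtColor(c["img"],cv2.COLOR_RGB2HSV)
P=np.array(c["P"]); K=c["camera_matrix"]
def proj(p):
    q=np.linalg.inv(P)@np.r_[p,1]; s=q[:2]/q[2]; s=s*(1+c["k1"]*(s@s)); return K[0,0]*s[0]+K[0,2],K[1,1]*s[1]+K[1,2]
f=np.r_[-.0107*u+.5665*w,.012]; cx,cy=proj(f); print(cx,cy)
for du in(-8,0,8):
    x=int(cx)+du; print("col",x)
    for y in range(int(cy)-16,int(cy)+14,1):
        p=C[y,x]; print(y,"z%.1f u%.1f w%.1f"%(p[2]*1000,(p[:2]@u)*1000,(p[:2]@w)*1000),h[y,x].tolist())
E
```

```text
250.72951680025596 215.0686606484878
col 242
199 z0.8 u-13.4 w575.0 [90, 1, 254]
200 z0.5 u-13.4 w574.3 [90, 1, 254]
201 z1.3 u-13.6 w573.8 [90, 1, 254]
202 z1.1 u-13.7 w573.1 [90, 1, 254]
203 z0.9 u-13.8 w572.4 [90, 1, 254]
204 z1.9 u-14.0 w572.0 [90, 1, 254]
205 z1.0 u-14.0 w571.0 [90, 1, 254]
206 z1.5 u-14.2 w570.5 [90, 1, 254]
207 z1.9 u-14.3 w569.9 [90, 1, 254]
208 z1.1 u-14.3 w569.0 [90, 1, 254]
209 z1.6 u-14.5 w568.5 [90, 1, 254]
210 z1.3 u-14.6 w567.7 [90, 1, 254]
211 z2.6 u-14.8 w567.5 [90, 1, 254]
212 z1.5 u-14.8 w566.4 [90, 1, 254]
213 z2.5 u-15.0 w566.0 [90, 1, 254]
214 z0.6 u-14.9 w564.7 [90, 1, 254]
215 z1.4 u-15.1 w564.3 [90, 1, 254]
216 z1.9 u-15.3 w563.8 [90, 1, 254]
217 z1.3 u-15.3 w562.9 [90, 1, 254]
218 z1.0 u-15.4 w562.1 [90, 1, 254]
219 z0.6 u-15.5 w561.3 [90, 1, 254]
220 z1.2 u-15.6 w560.8 [0, 0, 252]
221 z26.2 u-18.2 w569.2 [30, 4, 244]
222 z27.2 u-18.4 w568.9 [24, 18, 226]
223 z30.0 u-18.7 w569.3 [25, 21, 202]
224 z29.1 u-18.7 w568.4 [30, 16, 178]
225 z29.3 u-18.9 w567.9 [30, 14, 166]
226 z29.5 u-19.0 w567.4 [34, 14, 151]
227 z31.1 u-19.2 w567.4 [30, 13, 135]
[... 1511 characters left out ...]
, 1, 254]
210 z2.0 u-4.0 w565.8 [90, 1, 254]
211 z0.8 u-3.9 w564.7 [90, 1, 254]
212 z1.7 u-4.2 w564.3 [90, 1, 254]
213 z1.7 u-4.3 w563.6 [90, 1, 254]
214 z2.5 u-4.5 w563.2 [90, 1, 254]
215 z1.5 u-4.4 w562.1 [90, 1, 254]
216 z1.6 u-4.5 w561.5 [0, 0, 253]
217 z1.5 u-4.6 w560.7 [30, 2, 248]
218 z14.3 u-6.7 w564.6 [19, 35, 221]
219 z17.2 u-7.3 w565.1 [19, 90, 193]
220 z20.1 u-7.8 w565.5 [20, 109, 226]
221 z20.4 u-7.9 w565.0 [29, 52, 255]
222 z22.5 u-8.3 w565.1 [30, 6, 255]
223 z21.4 u-8.3 w564.1 [30, 2, 255]
224 z21.7 u-8.4 w563.6 [30, 7, 255]
225 z31.9 u-10.1 w566.9 [28, 62, 255]
226 z33.4 u-10.4 w566.9 [20, 109, 227]
227 z35.4 u-10.7 w567.1 [19, 112, 219]
228 z35.5 u-10.8 w566.6 [22, 102, 245]
```

```bash
python3 - <<'E'
from h import *
import pickle
zs=[];
for _ in range(4):
    c=shot("side"); zs.append(cloud(c))
C=np.median(zs,0); h=cv2.cvtColor(c["img"],cv2.COLOR_RGB2HSV)
C0=cloud(pickle.load(open("side0.pkl","rb")))
print("z mm now (Y=brass)   cols 178..208")
for v in range(160,184): print(v," ".join("%3d%s"%(C[v,x,2]*1000,"Y" if h[v,x,1]>60 and 10<h[v,x,0]<36 else " ") for x in range(178,209)))
print("before")
for v in range(166,184,2): print(v," ".join("%3d "%(C0[v,x,2]*1000) for x in range(178,209)))
print(get_obs()["contact_force"])
E
```

```text
z mm now (Y=brass)   cols 178..208
160   1    3    2    2    1    2    2    2    2    1   49   56   57   58   56   54   70   72   74   71   70   67   69    1    0    3    1    3    1    1    2 
161   2    2    0    2    0    3    2    3    0    2    0   51   51   52   52   51   66   67   69   70   68   65   62    1    0    0    3    1    3    0    2 
162   2    2    1    5    3    3    2    4    1    3    1   44   48   51   49   47   60   63   66   65   65   62   59    2    1    2    3    1    1    1    3 
163   1    0    1    1    0    2    2    3    3    3    0   43   44   46   45   44   49   59   61   62   60   59   56   56    0    2    1    0    2    2    3 
164   4    1    0    1    3    1    1    0    2    1    2    2   40   43   43   41Y  47Y  55   57   56   56   54   53   53    2    2    2    3    3    2    1 
165   1    2    0    0    1    1    0    4    2    1    1    2   34   39   39   41Y  41Y  49   51   54   53   52   50   48    4    0    3    1    1    1    2 
166   3    1    1    1    4    0    1    1    3    0    2   15   13   33   35   43Y  41Y  45Y  47   51   49   4
[... 3526 characters left out ...]
    1    5    1    1    3 
176   4    2    0    7   64   67   66   68   65   67   66   10    9   13   10   11   10    8    8    7    3    5    5   -1    2    5    0    0    2    1    2 
178   0    2    3    0   65   65   68   69   64   69   61   61    3    0    0    5    0    1    3  900    1    2    2    5    1    1    1    1    3    3    2 
180   2    0    1   -2   56   61   59   63   63   60   59   53    6    0   -1    3    1    3    1    4    1   -2    1    2    3    4    0    7    2    1    0 
182   2    6    2    0   48   48   50   52   50   51   53   50   45    1    1    0    1    4    0    3    4    1    1    3   -1    4    3    0    0    3    3 
[-1.19124784 -0.73170396  6.09711688]
```

Everything so far fits the dish's contact surface behaving like a shallow funnel, about 2 mm at the centre rising to the rim:
- **First placement:** contact at 8 mm, off-centre by 5 mm, leaning towards the middle.
- **Later tries:** contact at 10–12 mm near the wall.

So the stable spot is the dish's exact centre. I'll lift, re-centre and set it down there.

```bash
python3 plan.py -.0107 .5569 .0105 -.8 .3 0 -.0107 .5569 .022; python3 plan.py -.0107 .5569 .0105 -.8 .3 0 -.0255 .5563 .022; python3 plan.py -.0107 .5569 .0105 -.8 .3 0 -.0255 .5563 .013
```

```text
foot [0.438  0.3443 0.0105] target [0.438  0.3443 0.022 ]
slide [ 0.08  0.26 -1.13] ang [-0.7  0.5  0.1] down1cm [-0.06 -0.21  0.98]
foot [0.438  0.3443 0.0105] target [0.4286 0.3558 0.022 ]
slide [-0.16 -1.17 -1.45] ang [-0.7  0.5  0.1] down1cm [-0.06 -0.21  0.98]
foot [0.438  0.3443 0.0105] target [0.4286 0.3558 0.013 ]
slide [-0.21 -1.35 -0.57] ang [-0.7  0.5  0.1] down1cm [-0.06 -0.21  0.98]
```

```bash
python3 -m crank '[{"slide":[0.04,0.13,-0.6],"angular":[0,0,0],"grip":10},{"slide":[0.08,0.26,-1.13],"angular":[-0.7,0.5,0],"grip":10},{"slide":[-0.04,-0.5,-1.3],"angular":[-0.7,0.5,0],"grip":10},{"slide":[-0.16,-1.17,-1.45],"angular":[-0.7,0.5,0],"grip":10},{"slide":[-0.18,-1.26,-1],"angular":[-0.7,0.5,0],"grip":10},{"slide":[-0.21,-1.35,-0.57],"angular":[-0.7,0.5,0],"grip":10},{"slide":[-0.21,-1.35,-0.57],"angular":[-0.7,0.5,0],"grip":10},{"slide":[-0.21,-1.35,-0.57],"angular":[-0.7,0.5,0],"grip":10},{"slide":[-0.21,-1.35,-0.57],"angular":[-0.7,0.5,0],"grip":10},{"slide":[-0.21,-1.35,-0.57],"angular":[-0.7,0.5,0],"grip":10}]'
cat > rim.py <<'E'
from h import *
from scipy.optimize import least_squares
Q=[]
for _ in range(3):
    c=shot("wrist"); C=cloud(c).reshape(-1,3); h=cv2.cvtColor(c["img"],cv2.COLOR_RGB2HSV).reshape(-1,3)
    r=np.hypot(C[:,0]-.4284,C[:,1]-.3556); Q.append(C[(r<.034)&(r>.025)&(C[:,2]>.0120)&(C[:,2]<.0155)&(h[:,1]<40)])
q=np.vstack(Q); f=least_squares(lambda p:np.hypot(q[:,0]-p[0],q[:,1]-p[1])-.0290,[.4284,.3556],loss="soft_l1",f_scale=.0007)
u=np.array([.603,-.798]); w=np.array([.798,.603]); print("rim",len(q),f.x.round(4),"u,w",(f.x@u).round(4),(f.x@w).round(4),np.histogram(np.rad2deg(np.arctan2(q[:,1]-.3556,q[:,0]-.4284)),bins=8,range=(-180,180))[0])
E
python3 hexfit.py; python3 held.py|grep collar; python3 rim.py; python3 -c "
from h import *
print(get_obs()['contact_force'])"
```

```text
clock: 36.1
position: [0.4357, 0.3494, -0.005]
ee_rot: [0.961, 0.253, 0.06, 0.098]
contact_force: [0.0, 0.3, -0.4]
width: 0.199
grip_force: 40.0
wrist 216 u,w [-0.0256  0.5559] normal deg from u (mod60) 54.6 apothem 0.009 rms 0.0003
both 235 u,w [-0.0255  0.5564] normal deg from u (mod60) 0.3 apothem 0.0085 rms 0.0008
collar top plane 324 z 0.0406 slopes deg [0.8 0.3] centre [0.428  0.356  0.0406]
rim 1449 [0.4285 0.3557] u,w -0.0254 0.5564 [182 117  79 236 267 303 252  13]
[ 0.49838528  0.38422275 -0.46763875]
```

```bash
python3 -m crank '[{"slide":[-0.01,-0.03,0.15],"angular":[0,0,0],"grip":10},{"slide":[-0.02,-0.06,0.27],"angular":[0,0,0],"grip":10},{"slide":[-0.02,-0.08,0.37],"angular":[0,0,0],"grip":10},{"slide":[-0.03,-0.1,0.45],"angular":[0,0,0],"grip":10},{"slide":[-0.03,-0.11,0.52],"angular":[0,0,0],"grip":10},{"slide":[-0.03,-0.11,0.52],"angular":[0,0,0],"grip":10},{"slide":[-0.03,-0.11,0.52],"angular":[0,0,0],"grip":10},{"slide":[-0.03,-0.11,0.52],"angular":[0,0,0],"grip":10},{"slide":[-0.03,-0.11,0.52],"angular":[0,0,0],"grip":10},{"slide":[-0.03,-0.11,0.52],"angular":[0,0,0],"grip":10}]'
python3 hexfit.py; python3 held.py|grep collar; python3 rim.py; python3 -c "
from h import *
print(get_obs()['contact_force'])"
```

```text
clock: 37.8
position: [0.4356, 0.3495, -0.0104]
ee_rot: [0.961, 0.253, 0.06, 0.098]
contact_force: [-0.5, -0.0, -0.3]
width: 0.199
grip_force: 40.0
wrist 212 u,w [-0.0255  0.5546] normal deg from u (mod60) 0.2 apothem 0.0101 rms 0.0002
both 239 u,w [-0.0256  0.5563] normal deg from u (mod60) 1.1 apothem 0.0085 rms 0.0009
collar top plane 320 z 0.0353 slopes deg [1.3 0.3] centre [0.4279 0.3561 0.0353]
rim 1540 [0.4285 0.3557] u,w -0.0254 0.5564 [220 106  76 251 291 305 288   3]
[ 0.04316551 -0.88700809 -0.95770922]
```

```bash
python3 -m crank '[{"slide":[0,-0.01,0.05],"angular":[0,0,0],"grip":10},{"slide":[-0.01,-0.02,0.1],"angular":[0,0,0],"grip":10},{"slide":[-0.01,-0.03,0.15],"angular":[0,0,0],"grip":10},{"slide":[-0.01,-0.04,0.19],"angular":[0,0,0],"grip":10},{"slide":[-0.01,-0.04,0.19],"angular":[0,0,0],"grip":10},{"slide":[-0.01,-0.04,0.19],"angular":[0,0,0],"grip":10},{"slide":[-0.01,-0.04,0.19],"angular":[0,0,0],"grip":10},{"slide":[-0.01,-0.04,0.19],"angular":[0,0,0],"grip":10},{"slide":[-0.01,-0.04,0.19],"angular":[0,0,0],"grip":10},{"slide":[-0.01,-0.04,0.19],"angular":[0,0,0],"grip":10}]'
python3 held.py|grep collar; python3 rim.py; python3 -c "
from h import *
print(get_obs()['contact_force'])"
```

```text
clock: 39.5
position: [0.4357, 0.3495, -0.0123]
ee_rot: [0.961, 0.253, 0.06, 0.098]
contact_force: [-1.1, -0.4, 0.2]
width: 0.193
grip_force: 40.0
collar top plane 324 z 0.0333 slopes deg [ 0.8 -1.2] centre [0.4281 0.356  0.0332]
rim 1548 [0.4285 0.3556] u,w -0.0254 0.5564 [227  97  64 255 311 313 281   0]
[-0.29876707  0.32490464  0.61167397]
```

```bash
python3 -m crank '[{"slide":[0,-0.01,0.04],"angular":[0,0,0],"grip":10},{"slide":[0,-0.02,0.08],"angular":[0,0,0],"grip":10},{"slide":[-0.01,-0.02,0.11],"angular":[0,0,0],"grip":10},{"slide":[-0.01,-0.03,0.14],"angular":[0,0,0],"grip":10},{"slide":[-0.01,-0.03,0.14],"angular":[0,0,0],"grip":10},{"slide":[-0.01,-0.03,0.14],"angular":[0,0,0],"grip":10},{"slide":[-0.01,-0.03,0.14],"angular":[0,0,0],"grip":10},{"slide":[-0.01,-0.03,0.14],"angular":[0,0,0],"grip":10},{"slide":[-0.01,-0.03,0.14],"angular":[0,0,0],"grip":10},{"slide":[-0.01,-0.03,0.14],"angular":[0,0,0],"grip":10}]'
python3 held.py|grep collar; python3 -c "
from h import *
print(get_obs()['contact_force'])"
```

```text
clock: 40.9
position: [0.436, 0.3496, -0.0127]
ee_rot: [0.961, 0.253, 0.061, 0.098]
contact_force: [-1.7, -1.1, 7.8]
width: 0.193
grip_force: 40.0
collar top plane 327 z 0.0331 slopes deg [1.1 1. ] centre [0.4284 0.3562 0.0331]
[-1.17955988  0.09930362  7.29821122]
```

```bash
python3 -m crank '[{"slide":[0,0.01,-0.05],"angular":[0,0,0],"grip":10},{"slide":[0,0.02,-0.1],"angular":[0,0,0],"grip":10},{"slide":[0,0.02,-0.1],"angular":[0,0,0],"grip":10},{"slide":[0,0.02,-0.1],"angular":[0,0,0],"grip":21},{"slide":[0,0.02,-0.1],"angular":[0,0,0],"grip":22},{"slide":[0,0.02,-0.1],"angular":[0,0,0],"grip":24},{"slide":[0,0.02,-0.1],"angular":[0,0,0],"grip":27},{"slide":[0,0.02,-0.1],"angular":[0,0,0],"grip":31},{"slide":[0,0.02,-0.1],"angular":[0,0,0],"grip":35},{"slide":[0,0.02,-0.1],"angular":[0,0,0],"grip":38}]' 4
python3 held.py|grep collar; python3 hexfit.py; python3 rim.py
```

```text
clock: 42.15
position: [0.4355, 0.3495, -0.0128]
ee_rot: [0.961, 0.253, 0.06, 0.098]
contact_force: [-0.2, 0.3, -0.3]
width: 0.368
grip_force: 0.0
collar top plane 321 z 0.0334 slopes deg [ 0.8 -0.3] centre [0.4278 0.3559 0.0333]
wrist 460 u,w [-0.0254  0.5551] normal deg from u (mod60) 58.5 apothem 0.0097 rms 0.001
both 497 u,w [-0.0257  0.5555] normal deg from u (mod60) 58.2 apothem 0.0093 rms 0.0012
rim 1653 [0.4284 0.3556] u,w -0.0254 0.5563 [309 270  24 250 305 330  98  67]
```

```bash
python3 -m crank '[{"slide":[0,0,-0.5],"angular":[0,0,0],"grip":38},{"slide":[0,0,-1.5],"angular":[0,0,0],"grip":40},{"slide":[0,0,-3],"angular":[0,0,0],"grip":40},{"slide":[0,0,-5],"angular":[0,0,0],"grip":40},{"slide":[0,0,-8],"angular":[0,0,0],"grip":40},{"slide":[-2,0,-11],"angular":[0,0,0],"grip":40},{"slide":[-4,0,-13],"angular":[0,0,0],"grip":40},{"slide":[-6,0,-14],"angular":[0,0,0],"grip":40},{"slide":[-6,0,-14],"angular":[0,0,0],"grip":40},{"slide":[-6,0,-14],"angular":[0,0,0],"grip":40}]'
python3 rim.py
python3 - <<'E'
from h import *
import pickle
Q=[]
for _ in range(3):
    c=shot("wrist"); C=cloud(c).reshape(-1,3); h=cv2.cvtColor(c["img"],cv2.COLOR_RGB2HSV).reshape(-1,3)
    Q.append(C[(np.hypot(C[:,0]-.4284,C[:,1]-.3556)<.024)&(h[:,0]>10)&(h[:,0]<36)&(h[:,1]>20)&(C[:,2]<.06)])
q=np.vstack(Q)
for lo in np.arange(.002,.046,.004):
    j=q[(q[:,2]>=lo)&(q[:,2]<lo+.004)]
    if len(j)>5: a,b=np.percentile(j,[2,98],axis=0); print(lo.round(3),len(j),"mid",((a+b)/2)[:2].round(4),"size",(b-a)[:2].round(4))
t=q[(q[:,2]>.026)&(q[:,2]<.036)]; s=np.ones(len(t),bool)
for _ in range(15):
    A=np.c_[t[:,:2]-[.4284,.3556],np.ones(len(t))]; p=np.linalg.lstsq(A[s],t[s,2],rcond=None)[0]; s=np.abs(A@p-t[:,2])<.0012
print("collar top slopes",np.rad2deg(np.arctan(p[:2])).round(1),p[2].round(4),s.sum())
# bystanders: top/side depth change against start
for n in("top","side"):
    c=shot(n); c0=pickle.load(open(n+"0.pkl","rb")); C=cloud(c); C0=cloud(c0)
    d=(np.abs(c["img"].astype(int)-c0["img"]).max(-1)>60)&(np.hypot(C0[...,0]-.598,C0[...,1]-.081)>.165)&(C0[...,2]<.2)&(C[...,2]<.15)&(C0[...,0]>.33)
    k,l,st,ce=cv2.connectedComponentsWithStats(d.astype(np.uint8)); print(n,[(ce[i].round().tolist(),C0[l==i].mean(0).round(2).tolist(),int(st[i,4])) for i in range(1,k) if st[i,4]>6])
    r=np.hypot(C[...,0]-.598,C[...,1]-.0808); m=(C[...,2]>.077)&(C[...,2]<.093)&(r>.137)&(r<.158); v=C[m]-[.598,.0808,0]; print("pin mod60",np.median(np.rad2deg(np.arctan2(v[:,1],v[:,0]))%60))
E
```

```text
clock: 43.85
position: [0.3609, 0.3422, 0.1203]
ee_rot: [0.961, 0.253, 0.061, 0.098]
contact_force: [0.2, -0.0, -0.4]
width: 0.404
grip_force: 0.0
rim 865 [0.4281 0.3553] u,w -0.0254 0.5559 [105 100 112 114 114 112 106 102]
0.002 121 mid [0.4291 0.3521] size [0.0226 0.0271]
0.006 40 mid [0.4264 0.3586] size [0.0154 0.0138]
0.01 42 mid [0.4276 0.3582] size [0.0175 0.0146]
0.014 87 mid [0.4277 0.3604] size [0.0174 0.0096]
0.022 11 mid [0.4238 0.3616] size [0.0096 0.0072]
0.026 42 mid [0.426  0.3598] size [0.0147 0.0111]
0.03 649 mid [0.4284 0.3556] size [0.0186 0.0185]
0.034 143 mid [0.4283 0.3554] size [0.0175 0.0157]
0.038 216 mid [0.4285 0.3556] size [0.0088 0.0088]
0.042 54 mid [0.4283 0.3557] size [0.0078 0.0075]
collar top slopes [-1.2  0.4] 0.0333 651
top [([231.0, 136.0], [0.75, 0.15, 0.0], 9), ([167.0, 234.0], [0.43, 0.36, 0.0], 29)]
pin mod60 24.89896190054867
side [([192.0, 165.0], [0.43, 0.4, 0.01], 24), ([254.0, 166.0], [0.64, 0.35, 0.0], 8), ([192.0, 169.0], [0.43, 0.38, 0.0], 7), ([216.0, 183.0], [0.49, 0.28, 0.0], 9)]
pin mod60 25.071776164029217
```

```bash
python3 -c "
from bench import finish_job
print(finish_job())"
```

```text
the job is handed in; nothing more can be done
None
```

The job is handed in at about 44 s: the fitting's bay is in the middle of the opening to within about 1°, and the fitting stands upright (tilt about 1°) on its hex end at the dish's centre; a first, leaning placement was corrected, and the dish ended within 1 mm of its start with no shift seen in anything else.

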